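Sort raw cups by weight: stack the dry ones for the kiln

TASK

The red-clay cups on the ware board look alike, but some are dry and some still damp, and a damp one weighs well over half as much again. Put the yellow lid that covers the first cup on the kiln shelf back on its yellow pot; then feel the weight of every cup from the board: nest the dry (light) ones in the first cup, one in another, as a straight stack with each fully seated, and stand the damp (heavy) ones upright on the round white plaster batt, not touching one another.

Things in the scene. Friction and masses are not known exactly. Their poses are not given: they have to be found in the camera images.
- first_cup: raw red-clay cup, 62 mm across, 66 mm high; origin at the centre of its underside, z up its axis. Foot 44 mm across to 27 mm up, flat shoulder, straight body above, mouth 50 mm wide. Nested, an upper cup's foot enters the mouth below (3 mm clearance all round) until its shoulder sits on the rim, 39 mm higher. Dry, stands on the kiln shelf under the yellow lid.
- cup_1: raw red-clay cup, 62 mm across, 66 mm high; origin at the centre of its underside, z up its axis. Foot 44 mm across to 27 mm up, flat shoulder, straight body above, mouth 50 mm wide. Starts upright on the ware board; may be absent. Dry cups weigh 0.195 to 0.205 kg, damp ones 0.33 to 0.35 kg; they look alike.
- cup_2: raw red-clay cup, 62 mm across, 66 mm high; origin at the centre of its underside, z up its axis. Foot 44 mm across to 27 mm up, flat shoulder, straight body above, mouth 50 mm wide. Starts upright on the ware board; may be absent. Dry cups weigh 0.195 to 0.205 kg, damp ones 0.33 to 0.35 kg; they look alike.
- cup_3: raw red-clay cup, 62 mm across, 66 mm high; origin at the centre of its underside, z up its axis. Foot 44 mm across to 27 mm up, flat shoulder, straight body above, mouth 50 mm wide. Starts upright on the ware board; may be absent. Dry cups weigh 0.195 to 0.205 kg, damp ones 0.33 to 0.35 kg; they look alike.
- cup_4: raw red-clay cup, 62 mm across, 66 mm high; origin at the centre of its underside, z up its axis. Foot 44 mm across to 27 mm up, flat shoulder, straight body above, mouth 50 mm wide. Starts upright on the ware board; may be absent. Dry cups weigh 0.195 to 0.205 kg, damp ones 0.33 to 0.35 kg; they look alike.
- cup_5: raw red-clay cup, 62 mm across, 66 mm high; origin at the centre of its underside, z up its axis. Foot 44 mm across to 27 mm up, flat shoulder, straight body above, mouth 50 mm wide. Starts upright on the ware board; may be absent. Dry cups weigh 0.195 to 0.205 kg, damp ones 0.33 to 0.35 kg; they look alike.
- cup_6: raw red-clay cup, 62 mm across, 66 mm high; origin at the centre of its underside, z up its axis. Foot 44 mm across to 27 mm up, flat shoulder, straight body above, mouth 50 mm wide. Starts upright on the ware board; may be absent. Dry cups weigh 0.195 to 0.205 kg, damp ones 0.33 to 0.35 kg; they look alike.
- kiln_shelf: buff square kiln-shelf tile with cut corners, 120 x 120 x 14 mm, fixed; origin at the centre of its underside, top face 14 mm above.
- plaster_batt: round white plaster drying batt, 210 mm across, 22 mm thick, lying fixed on a low banding wheel, its top face 94 mm above the table; origin at the centre of its underside (22 mm below the top face).
- ware_board: wooden plank 190 (x) x 370 (y) x 15 mm, fixed, on which the loose cups start, between two red crates with glaze pots up to 106 mm high; origin at the centre of its underside, top face 15 mm above.
- yellow_lid: yellow pot lid, 58 mm across, 39 mm high, 0.04 kg; origin at the centre of its underside, z up; a 27 mm ball knob takes up the height from 13 to 39 mm. Lies loose, knob up, on the rim of first_cup at the start.
- yellow_pot: yellow glaze pot without its lid, 67 mm across, 76 mm high, 0.19 kg, 57 mm waist, loose; origin at the centre of its underside, z up. The lid belongs in its mouth, where it rests on a ledge 62 mm above the pot's underside, inside the rim.
Not all that is in view belongs to the job. There is more than one size of the yellow_lid; the job needs the larger.

How it is judged:
On the way:
1. the lid is off the first cup and on the yellow pot (horizontal distance between yellow_lid and yellow_pot below 0.01 m and z of yellow_lid in the frame of yellow_pot between 0.05 and 0.072 m and angle between yellow_lid's own z axis and vertical below 0.15 rad and angle between yellow_pot's own z axis and vertical below 0.1 rad and linear speed of yellow_lid below 0.02 m/s), for 0.2 s.
At the end, for the whole second after the job is handed in: Lid level in the yellow pot's mouth (within 10 mm); first cup upright on the kiln shelf; each dry cup nested on it, seated (39 mm steps, +-5), within 10 mm of its axis, upright; each damp cup upright on the batt, axes 64 mm apart or more; all at rest (all of step 1 and x of first_cup in the frame of kiln_shelf between -0.055 and 0.055 m and y of first_cup in the frame of kiln_shelf between -0.055 and 0.055 m and z of first_cup in the frame of kiln_shelf between 0.009 and 0.02 m and angle between first_cup's own z axis and vertical below 0.1 rad and linear speed of first_cup below 0.02 m/s and ((horizontal distance between cup_1 and first_cup below 0.01 m and angle between cup_1's own z axis and vertical below 0.1 rad and linear speed of cup_1 below 0.02 m/s and (z of cup_1 in the frame of first_cup between 0.034 and 0.044 m or z of cup_1 in the frame of first_cup between 0.073 and 0.083 m or z of cup_1 in the frame of first_cup between 0.112 and 0.122 m)) or (horizontal distance between cup_1 and plaster_batt below 0.1 m and z of cup_1 in the frame of plaster_batt between 0.017 and 0.028 m and angle between cup_1's own z axis and vertical below 0.1 rad and linear speed of cup_1 below 0.02 m/s and contact force between cup_1 and plaster_batt above 2.65 N)) and ((horizontal distance between cup_2 and first_cup below 0.01 m and angle between cup_2's own z axis and vertical below 0.1 rad and linear speed of cup_2 below 0.02 m/s and (z of cup_2 in the frame of first_cup between 0.034 and 0.044 m or z of cup_2 in the frame of first_cup between 0.073 and 0.083 m or z of cup_2 in the frame of first_cup between 0.112 and 0.122 m)) or (horizontal distance between cup_2 and plaster_batt below 0.1 m and z of cup_2 in the frame of plaster_batt between 0.017 and 0.028 m and angle between cup_2's own z axis and vertical below 0.1 rad and linear speed of cup_2 below 0.02 m/s and contact force between cup_2 and plaster_batt above 2.65 N)) and ((horizontal distance between cup_3 and first_cup below 0.01 m and angle between cup_3's own z axis and vertical below 0.1 rad and linear speed of cup_3 below 0.02 m/s and (z of cup_3 in the frame of first_cup between 0.034 and 0.044 m or z of cup_3 in the frame of first_cup between 0.073 and 0.083 m or z of cup_3 in the frame of first_cup between 0.112 and 0.122 m)) or (horizontal distance between cup_3 and plaster_batt below 0.1 m and z of cup_3 in the frame of plaster_batt between 0.017 and 0.028 m and angle between cup_3's own z axis and vertical below 0.1 rad and linear speed of cup_3 below 0.02 m/s and contact force between cup_3 and plaster_batt above 2.65 N)) and ((horizontal distance between cup_4 and first_cup below 0.01 m and angle between cup_4's own z axis and vertical below 0.1 rad and linear speed of cup_4 below 0.02 m/s and (z of cup_4 in the frame of first_cup between 0.034 and 0.044 m or z of cup_4 in the frame of first_cup between 0.073 and 0.083 m or z of cup_4 in the frame of first_cup between 0.112 and 0.122 m)) or (horizontal distance between cup_4 and plaster_batt below 0.1 m and z of cup_4 in the frame of plaster_batt between 0.017 and 0.028 m and angle between cup_4's own z axis and vertical below 0.1 rad and linear speed of cup_4 below 0.02 m/s and contact force between cup_4 and plaster_batt above 2.65 N)) and ((horizontal distance between cup_5 and first_cup below 0.01 m and angle between cup_5's own z axis and vertical below 0.1 rad and linear speed of cup_5 below 0.02 m/s and (z of cup_5 in the frame of first_cup between 0.034 and 0.044 m or z of cup_5 in the frame of first_cup between 0.073 and 0.083 m or z of cup_5 in the frame of first_cup between 0.112 and 0.122 m)) or (horizontal distance between cup_5 and plaster_batt below 0.1 m and z of cup_5 in the frame of plaster_batt between 0.017 and 0.028 m and angle between cup_5's own z axis and vertical below 0.1 rad and linear speed of cup_5 below 0.02 m/s and contact force between cup_5 and plaster_batt above 2.65 N)) and ((horizontal distance between cup_6 and first_cup below 0.01 m and angle between cup_6's own z axis and vertical below 0.1 rad and linear speed of cup_6 below 0.02 m/s and (z of cup_6 in the frame of first_cup between 0.034 and 0.044 m or z of cup_6 in the frame of first_cup between 0.073 and 0.083 m or z of cup_6 in the frame of first_cup between 0.112 and 0.122 m)) or (horizontal distance between cup_6 and plaster_batt below 0.1 m and z of cup_6 in the frame of plaster_batt between 0.017 and 0.028 m and angle between cup_6's own z axis and vertical below 0.1 rad and linear speed of cup_6 below 0.02 m/s and contact force between cup_6 and plaster_batt above 2.65 N)) and (horizontal distance between cup_1 and cup_2 above 0.064 m or horizontal distance between cup_1 and cup_2 below 0.015 m) and (horizontal distance between cup_1 and cup_3 above 0.064 m or horizontal distance between cup_1 and cup_3 below 0.015 m) and (horizontal distance between cup_1 and cup_4 above 0.064 m or horizontal distance between cup_1 and cup_4 below 0.015 m) and (horizontal distance between cup_1 and cup_5 above 0.064 m or horizontal distance between cup_1 and cup_5 below 0.015 m) and (horizontal distance between cup_1 and cup_6 above 0.064 m or horizontal distance between cup_1 and cup_6 below 0.015 m) and (horizontal distance between cup_2 and cup_3 above 0.064 m or horizontal distance between cup_2 and cup_3 below 0.015 m) and (horizontal distance between cup_2 and cup_4 above 0.064 m or horizontal distance between cup_2 and cup_4 below 0.015 m) and (horizontal distance between cup_2 and cup_5 above 0.064 m or horizontal distance between cup_2 and cup_5 below 0.015 m) and (horizontal distance between cup_2 and cup_6 above 0.064 m or horizontal distance between cup_2 and cup_6 below 0.015 m) and (horizontal distance between cup_3 and cup_4 above 0.064 m or horizontal distance between cup_3 and cup_4 below 0.015 m) and (horizontal distance between cup_3 and cup_5 above 0.064 m or horizontal distance between cup_3 and cup_5 below 0.015 m) and (horizontal distance between cup_3 and cup_6 above 0.064 m or horizontal distance between cup_3 and cup_6 below 0.015 m) and (horizontal distance between cup_4 and cup_5 above 0.064 m or horizontal distance between cup_4 and cup_5 below 0.015 m) and (horizontal distance between cup_4 and cup_6 above 0.064 m or horizontal distance between cup_4 and cup_6 below 0.015 m) and (horizontal distance between cup_5 and cup_6 above 0.064 m or horizontal distance between cup_5 and cup_6 below 0.015 m) and ((((z of cup_1 in the frame of first_cup above 0.029 m and horizontal distance between cup_1 and first_cup below 0.01 m) or (z of cup_2 in the frame of first_cup above 0.029 m and horizontal distance between cup_2 and first_cup below 0.01 m) or (z of cup_3 in the frame of first_cup above 0.029 m and horizontal distance between cup_3 and first_cup below 0.01 m) or (z of cup_4 in the frame of first_cup above 0.029 m and horizontal distance between cup_4 and first_cup below 0.01 m) or (z of cup_5 in the frame of first_cup above 0.029 m and horizontal distance between cup_5 and first_cup below 0.01 m) or (z of cup_6 in the frame of first_cup above 0.029 m and horizontal distance between cup_6 and first_cup below 0.01 m)) and (z of cup_1 in the frame of first_cup below 0.049 m or horizontal distance between cup_1 and first_cup above 0.01 m) and (z of cup_2 in the frame of first_cup below 0.049 m or horizontal distance between cup_2 and first_cup above 0.01 m) and (z of cup_3 in the frame of first_cup below 0.049 m or horizontal distance between cup_3 and first_cup above 0.01 m) and (z of cup_4 in the frame of first_cup below 0.049 m or horizontal distance between cup_4 and first_cup above 0.01 m) and (z of cup_5 in the frame of first_cup below 0.049 m or horizontal distance between cup_5 and first_cup above 0.01 m) and (z of cup_6 in the frame of first_cup below 0.049 m or horizontal distance between cup_6 and first_cup above 0.01 m) and contact force between first_cup and kiln_shelf below 4.57 N) or (((z of cup_1 in the frame of first_cup above 0.068 m and horizontal distance between cup_1 and first_cup below 0.01 m) or (z of cup_2 in the frame of first_cup above 0.068 m and horizontal distance between cup_2 and first_cup below 0.01 m) or (z of cup_3 in the frame of first_cup above 0.068 m and horizontal distance between cup_3 and first_cup below 0.01 m) or (z of cup_4 in the frame of first_cup above 0.068 m and horizontal distance between cup_4 and first_cup below 0.01 m) or (z of cup_5 in the frame of first_cup above 0.068 m and horizontal distance between cup_5 and first_cup below 0.01 m) or (z of cup_6 in the frame of first_cup above 0.068 m and horizontal distance between cup_6 and first_cup below 0.01 m)) and (z of cup_1 in the frame of first_cup below 0.088 m or horizontal distance between cup_1 and first_cup above 0.01 m) and (z of cup_2 in the frame of first_cup below 0.088 m or horizontal distance between cup_2 and first_cup above 0.01 m) and (z of cup_3 in the frame of first_cup below 0.088 m or horizontal distance between cup_3 and first_cup above 0.01 m) and (z of cup_4 in the frame of first_cup below 0.088 m or horizontal distance between cup_4 and first_cup above 0.01 m) and (z of cup_5 in the frame of first_cup below 0.088 m or horizontal distance between cup_5 and first_cup above 0.01 m) and (z of cup_6 in the frame of first_cup below 0.088 m or horizontal distance between cup_6 and first_cup above 0.01 m) and contact force between first_cup and kiln_shelf below 6.53 N) or (((z of cup_1 in the frame of first_cup above 0.107 m and horizontal distance between cup_1 and first_cup below 0.01 m) or (z of cup_2 in the frame of first_cup above 0.107 m and horizontal distance between cup_2 and first_cup below 0.01 m) or (z of cup_3 in the frame of first_cup above 0.107 m and horizontal distance between cup_3 and first_cup below 0.01 m) or (z of cup_4 in the frame of first_cup above 0.107 m and horizontal distance between cup_4 and first_cup below 0.01 m) or (z of cup_5 in the frame of first_cup above 0.107 m and horizontal distance between cup_5 and first_cup below 0.01 m) or (z of cup_6 in the frame of first_cup above 0.107 m and horizontal distance between cup_6 and first_cup below 0.01 m)) and (z of cup_1 in the frame of first_cup below 0.127 m or horizontal distance between cup_1 and first_cup above 0.01 m) and (z of cup_2 in the frame of first_cup below 0.127 m or horizontal distance between cup_2 and first_cup above 0.01 m) and (z of cup_3 in the frame of first_cup below 0.127 m or horizontal distance between cup_3 and first_cup above 0.01 m) and (z of cup_4 in the frame of first_cup below 0.127 m or horizontal distance between cup_4 and first_cup above 0.01 m) and (z of cup_5 in the frame of first_cup below 0.127 m or horizontal distance between cup_5 and first_cup above 0.01 m) and (z of cup_6 in the frame of first_cup below 0.127 m or horizontal distance between cup_6 and first_cup above 0.01 m) and contact force between first_cup and kiln_shelf below 8.49 N))); the robot touches nothing.
Of cup_1, cup_2, cup_3, cup_4, cup_5, cup_6 only 4 to 6 are there at a start; the rules pass over those that are not, and their reading is None.
At some moment in a run one of yellow_pot may be knocked a few centimetres aside while the robot is not near it.
Once in a run the grip may slacken for a moment while it holds something.
It also fails if it takes over 210 s, if anything falls off the work surface, if the arm or the gripper's body presses on something with over 40 N, if the wrist force passes 120 N, or if a joint passes its speed limit or range.

ROBOT

A 6-joint arm with a two-finger parallel gripper is mounted at the origin on a cart in front of the work surface, level with it; the furniture and walls round the work are solid. World frame = base frame: x ahead of the robot, y to its left, z up, the work surface at z = 0. Lengths are in m, angles in rad, forces in N, time in s.
With the tool pointing down it reaches from about 0.25 to 0.725 m from the base axis. Payload 4 kg.
Tool frame: the origin (TCP) lies midway between the tips of the shut fingers; the grasp point (between the pads) lies r.tcp_to_grasp behind it (r.tcp_to_grasp is the distance from the TCP to the grasp point, in m); z points along the fingers, y is the direction in which the jaws open and shut (so a half turn about z gives the same grasp; the last joint's range is limited). The gripper opens to 85 mm and grips with 20 to 120 N. Pads are 22 mm wide; open, the fingers measure 114 mm over their backs; the gripper's body (76 mm by 85 mm) begins 54 mm behind the grasp point. The pads swing forward as they close: fully open they stand 13 mm farther back than shut.
Start: joints at [-1.289, 0.241, 0.005, 1.335, 0, 1.571], TCP at [0.139, -0.48, 0.231] pointing down, gripper open.
Joint ranges: [-2.72, 2.72], [-1.05, 1.87], [-1.09, 1.28], [-1.99, 2.15], [-1.42, 1.44], [-3.14, 3.14]. Speed limits (rad/s): [2.79, 2.79, 3.14, 3.14, 3.14, 3.14].

INTERFACE

Orientations are given as a unit quaternion [x, y, z, w].
In Python, from workcell import r gives the robot as it stands.
- The arm moves only by the shell command python3 -m crank 'ROWS'. ROWS is JSON, a list of rows, each a list of 7 numbers: the closure in counts, from 0 (fully open) to 255 (shut), then the shift along the tool's x, y, z in cm, then the turn, a rotation vector about the tool's x, y, z in rad. In form: [[hand, dx, dy, dz, wx, wy, wz], ...]. A call has 1 to 5 rows; each row is the pose to reach, as a shift and turn from the pose commanded when the call began, along the tool's axes at that moment; what a row does not reach only later rows make up. A row lasts 1/12 s, in which the tool goes at most 41.7 mm and 7.16 degrees, less where a joint would pass 70% of its speed; a pose out of reach is approached as far as the arm can. A call with a gripper value outside its range is refused whole. The fingers move at their own pace and stop on an object; the grip force is fixed at half the most. Time passes only in rows, so rows that repeat a pose let the fingers close. It gives the time, the measured TCP pose, the force and the opening at its end, in the units of the state.
- r.get_obs(): the state, without advancing time (a new reading comes with each control period).
- r.capture(name): name is "scene" or "top"; returns the picture (400x640x3 uint8, red, green, blue); there is no depth.
- r.calibration(name): a dict with "fx", "fy", "cx", "cy" (pixels), "k1" (the pictures are not rectified: a ray, as slopes to the right and down, at radius r is drawn at 1 + k1 r^2 times it, then the intrinsics apply), "eye" and "orientation" of the camera in the world. Camera axes: x right, y down, z forward; pixel columns grow to the right and rows downward; lengths in m; the calibration is good to about 2 mm. A picture is of the moment at which its call begins. calibration takes no time and is no camera call.
- r.close_job(): hands the job in, once; it reports no verdict.
Trained networks look in the newest picture that a camera, given by its name, has taken for a name from the list of things; names that differ only in an ending like _2 or _b are one class to them, and where a whole thing is asked for, a point or a joint stands for the part that bears it (a point fixed in the world has none). Each returns a list of dicts, best first, with "conf" (0 to 1); they miss things now and then, are a little off and sometimes report something else, mostly with a low value. They report only what shows in the picture. A call takes as long as a camera call. They do not tell look-alikes from the thing itself.
- r.trace(camera, query): "region" (400x640 bool, what is visible of it) and "pixel" ([column, row] in pixels, amid what is visible of it).
- r.tip_of(camera, query): "pixel" ([column, row] in pixels: a listed point, or the origin of a listed thing).
The state is a dict: "clock": time; "joint_positions": joint angles; "qvel": joint speeds; "joint_efforts": joint torques, N m; "position": TCP position; "tcp_rot": TCP orientation; "force": force on the tool from outside, world axes, zero at the start; "ft_torque": the same for the moment, N m; "grip_width": opening from 0.0 (shut) to 1.0 (fully open).
Only numpy, scipy, OpenCV 4.12 (cv2) and the standard library are available. Lean on these libraries where they do the work, as an engineer would, in place of code of your own. Each camera call takes 0.05 s, during which the arm holds its last target.

## Working session

There is one attempt and no reset: what is moved stays moved. The work goes in short steps, Python scripts to look and compute and a shell command to move; the robot and the scene stay as the last step left them, time stands still between calls to the robot, and variables do not carry over. Pictures are saved under pics/ and viewed, and the job is handed in when it is done.

```bash
ls; mkdir -p pics; python3 - <<'E'
from workcell import r
import cv2
print(r.get_obs(), r.tcp_to_grasp)
for n in("scene","top"):
    im=r.capture(n); cv2.imwrite(f"pics/{n}0.png",im[:,:,::-1]); print(n,r.calibration(n))
E
```

```text
pics
{'clock': 0.0, 'joint_positions': array([-1.28897234e+00,  2.41442570e-01,  3.69012313e-03,  1.33522717e+00,
       -3.47899053e-06,  1.57080791e+00]), 'qvel': array([ 4.44778832e-04,  2.10704877e-04,  8.95454376e-04,  1.66068907e-04,
       -6.26450834e-04, -5.72558985e-05]), 'joint_efforts': array([ 1.07023665e-03, -3.72320831e+01,  2.52404702e+01,  1.70089526e-02,
        1.60022141e-04,  9.40681218e-06]), 'position': array([ 0.13886938, -0.47964079,  0.2303852 ]), 'tcp_rot': array([ 9.90088545e-01,  1.40440313e-01, -1.55045499e-04, -1.08057747e-03]), 'force': array([-0.79656951, -0.41345197, -0.29552112]), 'ft_torque': array([-0.00388599,  0.0032838 , -0.05765885]), 'grip_width': 0.9994823124189046} 0.0187
scene {'fx': 425.8994330093942, 'fy': 425.8994330093942, 'cx': 322.2562996452255, 'cy': 200.93698154628402, 'k1': 0.007060951983206291, 'eye': array([-0.02765364,  0.82220002,  0.67630675]), 'orientation': array([-0.2522434 ,  0.83535415, -0.47138196,  0.12788962])}
top {'fx': 414.6798724216465, 'fy': 414.6798724216465, 'cx': 319.9900308191896, 'cy': 207.90086890437817, 'k1': -0.028346833731319118, 'eye': array([0.25382839, 0.01285881, 1.20634892]), 'orientation': array([-0.68063253,  0.72536463, -0.07592902,  0.06942838])}
```

View pics/scene0.png

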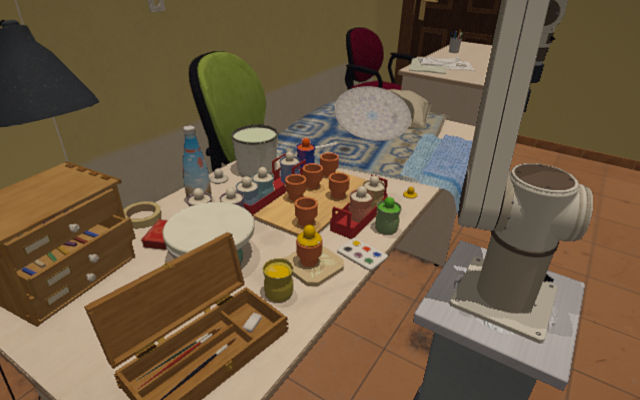

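View pics/top0.png

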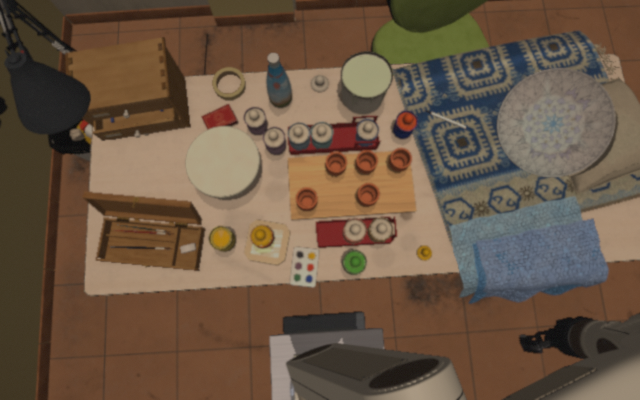

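```bash
cat > h.py <<'E'
from workcell import r
import numpy as np, cv2
from scipy.spatial.transform import Rotation as R
from scipy.optimize import least_squares
def cal(n):
    c=r.calibration(n); return c,R.from_quat(c["orientation"]).as_matrix(),np.array(c["eye"])
def ray(n,px):
    c,M,e=cal(n); d=np.array([(px[0]-c["cx"])/c["fx"],(px[1]-c["cy"])/c["fy"]]); u=d.copy()
    for _ in range(20): u=d/(1+c["k1"]*(u@u))
    v=M@np.array([u[0],u[1],1]); return e,v/np.linalg.norm(v)
def proj(n,P):
    c,M,e=cal(n); P=np.atleast_2d(P); q=(P-e)@M; u=q[:,:2]/q[:,2:]
    u=u*(1+c["k1"]*(u**2).sum(1,keepdims=True)); return u*[c["fx"],c["fy"]]+[c["cx"],c["cy"]]
def onz(n,px,z):
    e,v=ray(n,px); return e+v*(z-e[2])/v[2]
def tri(pa,pb,a="scene",b="top"):
    e1,v1=ray(a,pa); e2,v2=ray(b,pb)
    A=np.stack([v1,-v2],1); t=np.linalg.lstsq(A,e2-e1,rcond=None)[0]
    p,q=e1+v1*t[0],e2+v2*t[1]; return (p+q)/2,np.linalg.norm(p-q)
def go(pos,yaw=None):
    "print shift in tool cm and turn to reach tcp pos, tool down with jaw axis at angle yaw"
    o=r.get_obs(); T=R.from_quat(o["tcp_rot"]); d=T.inv().apply(np.array(pos)-o["position"])*100
    w=np.zeros(3)
    if yaw is not None:
        best=None
        for k in(0,np.pi):
            y=yaw+k; Y=np.array([np.cos(y),np.sin(y),0]);Z=np.array([0,0,-1.]);X=np.cross(Y,Z)
            ww=(T.inv()*R.from_matrix(np.stack([X,Y,Z],1))).as_rotvec()
            if best is None or np.linalg.norm(ww)<np.linalg.norm(best): best=ww
        w=best
    print("shift cm",d.round(2),"turn",w.round(3),"dist",np.linalg.norm(d).round(2),"t",round(o["clock"],2)); return d,w
E
python3 - <<'E'
from h import *
np.set_printoptions(precision=3,suppress=True)
np.seterr(all='ignore')
res={}
for n in("scene","top"):
    r.capture(n)
    for q in("cup_1","first_cup","yellow_lid","yellow_pot","kiln_shelf","plaster_batt","ware_board"):
        print(n,q,[(round(d["conf"],2),np.round(d["pixel"],1).tolist()) for d in r.tip_of(n,q)])
        
print(r.get_obs()["clock"])
E
```

```text
scene cup_1 [(0.7, [314.2, 187.2]), (0.66, [296.2, 199.3]), (0.61, [305.0, 225.3]), (0.6, [327.8, 172.6]), (0.59, [338.6, 196.0])]
scene first_cup [(0.82, [311.7, 261.2])]
scene yellow_lid [(0.68, [310.2, 236.6])]
scene yellow_pot [(0.75, [279.4, 290.7])]
scene kiln_shelf [(0.83, [310.8, 264.7])]
scene plaster_batt [(0.81, [208.7, 231.3])]
scene ware_board [(0.65, [314.7, 198.6])]
top cup_1 [(0.91, [368.0, 196.0]), (0.9, [306.0, 207.3]), (0.75, [336.3, 167.4]), (0.61, [367.6, 170.3]), (0.61, [398.2, 162.8])]
top first_cup [(0.38, [265.4, 233.6])]
top yellow_lid [(0.64, [258.4, 233.8]), (0.48, [424.1, 253.2])]
top yellow_pot [(0.62, [224.1, 240.3])]
top kiln_shelf [(0.86, [265.4, 244.4])]
top plaster_batt [(0.97, [226.0, 168.1])]
top ware_board [(0.95, [349.8, 185.0])]
0.9
```

```bash
python3 - <<'E'
import cv2
a=cv2.imread("pics/top0.png"); 
cv2.imwrite("pics/c1.png",cv2.resize(a[110:290,180:440],None,fx=3,fy=3,interpolation=cv2.INTER_CUBIC))
b=cv2.imread("pics/scene0.png")
cv2.imwrite("pics/c2.png",cv2.resize(b[140:305,230:430],None,fx=3.6,fy=3.6,interpolation=cv2.INTER_CUBIC))
E
python3 - <<'E'
from h import *
np.set_printoptions(precision=3,suppress=True)
T=lambda a,b:print(*tri(a,b))
print("cups origin")
for a,b in [((314.2,187.2),(367.6,170.3)),((296.2,199.3),(336.3,167.4)),((305,225.3),(306,207.3)),((327.8,172.6),(398.2,162.8)),((338.6,196),(368,196))]: T(a,b)
print("first,lid,pot,shelf,batt,board")
for a,b in [((311.7,261.2),(265.4,233.6)),((310.2,236.6),(258.4,233.8)),((279.4,290.7),(224.1,240.3)),((310.8,264.7),(265.4,244.4)),((208.7,231.3),(226,168.1)),((314.7,198.6),(349.8,185))]: T(a,b)
E
```

```text
cups origin
[ 0.612 -0.156  0.009] 0.004475061456443527
[ 0.622 -0.065  0.008] 0.006035524695420654
[0.511 0.037 0.012] 0.00846765853490344
[ 0.624 -0.25   0.018] 0.0016360781377940763
[ 0.527 -0.152  0.009] 0.007644048765925021
first,lid,pot,shelf,batt,board
[0.428 0.153 0.01 ] 0.020607353879807597
[0.42  0.164 0.092] 0.0111813563523825
[0.422 0.276 0.01 ] 0.006064460184297801
[0.409 0.16  0.008] 0.0071239097195015715
[0.631 0.26  0.073] 0.017536459588812926
[ 0.57  -0.098  0.01 ] 0.006503529078276549
```

View pics/c1.png

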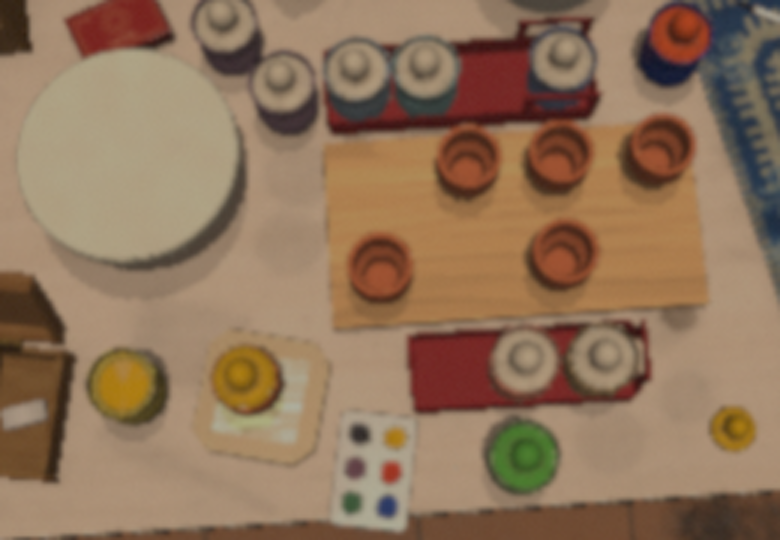

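View pics/c2.png

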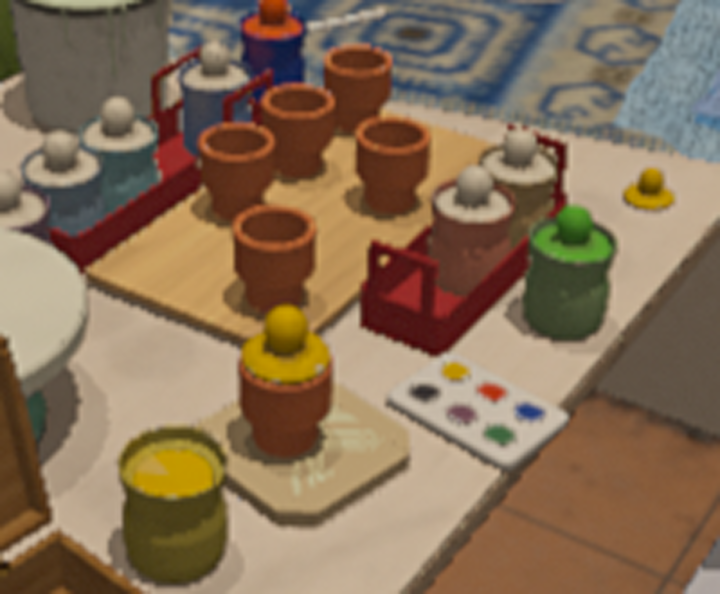

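```bash
cat > fit.py <<'E'
from h import *
from scipy.optimize import minimize
PR={"cup":[(.022,0,.027),(.031,.027,.066)],"lid":[(.029,0,.013),(.0135,.015,.039)],"pot":[(.0335,0,.076)],"batt":[(.105,0,.022)],
    "cupbody":[(.031,.027,.066)]}
S=4
def mask(n,kind,p,box):
    m=np.zeros(((box[3]-box[1])*S,(box[2]-box[0])*S),np.uint8); t=np.linspace(0,2*np.pi,48,endpoint=False)
    for rad,z0,z1 in PR[kind]:
        P=np.concatenate([np.stack([p[0]+rad*np.cos(t),p[1]+rad*np.sin(t),0*t+p[2]+z],1) for z in(z0,z1)])
        q=(proj(n,P)-[box[0],box[1]]+.5)*S-.5
        cv2.fillConvexPoly(m,cv2.convexHull((q*16).round().astype(np.int32)),255,shift=4)
    return cv2.resize(m,None,fx=1/S,fy=1/S,interpolation=cv2.INTER_AREA)/255.
def fit(obs,kind,p0,freez=True):
    "obs list of (camera,region)"
    B=[]
    for n,g in obs:
        ys,xs=np.where(g); B.append((n,g,(max(xs.min()-12,0),max(ys.min()-12,0),min(xs.max()+13,640),min(ys.max()+13,400))))
    def cost(v):
        p=np.array([v[0],v[1],v[2] if freez else p0[2]]);c=0
        for n,g,b in B:
            m=mask(n,kind,p,b); gg=g[b[1]:b[3],b[0]:b[2]].astype(float)
            c+=1-np.minimum(m,gg).sum()/np.maximum(m,gg).sum()
        return c/len(B)
    v0=np.array(p0[:3 if freez else 2],float); s=np.vstack([v0]+[v0+d for d in .012*np.eye(len(v0))])
    o=minimize(cost,v0,method="Nelder-Mead",options=dict(initial_simplex=s,xatol=1e-4,fatol=1e-4))
    return o.x.round(4),round(o.fun,3)
def regs(n,q): return [(d["conf"],np.array(d["pixel"]),d["region"]) for d in r.trace(n,q)]
E
python3 - <<'E'
from fit import *
import pickle
D={}
for n in("scene","top"):
    r.capture(n)
    for q in("cup_1","first_cup","yellow_lid","yellow_pot","plaster_batt"):
        D[n,q]=regs(n,q); print(n,q,[(round(c,2),p.round(0).tolist(),int(g.sum())) for c,p,g in D[n,q]])
pickle.dump(D,open("D0.pkl","wb"))
E
```

```text
scene cup_1 [(0.96, [338.0, 183.0], 486), (0.95, [298.0, 185.0], 483), (0.85, [305.0, 209.0], 583), (0.68, [332.0, 162.0], 367), (0.62, [317.0, 173.0], 405)]
scene first_cup [(0.69, [308.0, 255.0], 452)]
scene yellow_lid [(0.79, [312.0, 236.0], 332)]
scene yellow_pot [(0.57, [274.0, 277.0], 1214)]
scene plaster_batt [(0.82, [205.0, 225.0], 3215)]
top cup_1 [(0.77, [366.0, 193.0], 455), (0.7, [369.0, 160.0], 450), (0.65, [304.0, 199.0], 432), (0.65, [337.0, 162.0], 415), (0.65, [401.0, 159.0], 390)]
top first_cup [(0.59, [267.0, 242.0], 22)]
top yellow_lid [(0.76, [426.0, 257.0], 223), (0.69, [263.0, 233.0], 348)]
top yellow_pot [(0.61, [223.0, 239.0], 545)]
top plaster_batt [(0.64, [226.0, 164.0], 4214)]
```

```bash
cat > m0.py <<'E'
from fit import *
import pickle
D=pickle.load(open("D0.pkl","rb"))
pick=lambda n,q,P: min(D[n,q],key=lambda x:np.linalg.norm(x[1]-P))[2]
def three(name,q,kind,ps,pt,p0):
    a=("scene",pick("scene",q,ps)); b=("top",pick("top",q,pt))
    print(name,"both",*fit([a,b],kind,p0),"scene",*fit([a],kind,p0,False),"top",*fit([b],kind,p0,False))
three("A","cup_1","cup",(317,173),(369,160),(.612,-.156,.015))
three("B","cup_1","cup",(298,185),(337,162),(.622,-.065,.015))
three("C","cup_1","cup",(305,209),(304,199),(.511,.037,.015))
three("D","cup_1","cup",(332,162),(401,159),(.624,-.25,.015))
three("E","cup_1","cup",(338,183),(366,193),(.527,-.152,.015))
three("lid","yellow_lid","lid",(310,236),(263,233),(.42,.164,.08))
three("pot","yellow_pot","pot",(274,277),(223,239),(.422,.276,0))
three("batt","plaster_batt","batt",(205,225),(226,164),(.631,.26,.072))
print("shelf cup scene",fit([("scene",pick("scene","first_cup",(308,255)))],"cup",(.42,.164,.014),False))
E
python3 m0.py
```

```text
A both [ 0.6188 -0.1464  0.0189] 0.13 scene [ 0.6204 -0.1539] 0.119 top [ 0.6218 -0.1464] 0.054
B both [ 0.6172 -0.0573  0.0211] 0.126 scene [ 0.62   -0.0651] 0.102 top [ 0.6218 -0.057 ] 0.072
C both [0.5191 0.0324 0.0216] 0.105 scene [0.5201 0.025 ] 0.073 top [0.5222 0.033 ] 0.043
D both [ 0.6174 -0.243   0.0204] 0.155 scene [ 0.6233 -0.2551] 0.118 top [ 0.6231 -0.244 ] 0.15
E both [ 0.5212 -0.1409  0.0206] 0.085 scene [ 0.5238 -0.15  ] 0.079 top [ 0.5237 -0.1414] 0.054Traceback (most recent call last):
  File "m0.py", line 13, in <module>
    three("lid","yellow_lid","lid",(310,236),(263,233),(.42,.164,.08))
    ~~~~~^^^^^^^^^^^^^^^^^^^^^^^^^^^^^^^^^^^^^^^^^^^^^^^^^^^^^^^^^^^^^
  File "m0.py", line 7, in three
    print(name,"both",*fit([a,b],kind,p0),"scene",*fit([a],kind,p0,False),"top",*fit([b],kind,p0,False))
                                                   ~~~^^^^^^^^^^^^^^^^^^^
  File "fit.py", line 25, in fit
    o=minimize(cost,v0,method="Nelder-Mead",options=dict(initial_simplex=s,xatol=1e-4,fatol=1e-4))
    res = _minimize_neldermead(fun, x0, args, callback, bounds=bounds,
                               **options)
    fxcc = func(xcc)
    fx = function(np.copy(x), *(wrapper_args + args))
  File "fit.py", line 21, in cost
    m=mask(n,kind,p,b); gg=g[b[1]:b[3],b[0]:b[2]].astype(float)
  File "fit.py", line 10, in mask
    q=(proj(n,P)-[box[0],box[1]]+.5)*S-.5
       ~~~~^^^^^
  File "h.py", line 12, in proj
    c,M,e=cal(n); P=np.atleast_2d(P); q=(P-e)@M; u=q[:,:2]/q[:,2:]
          ~~~^^^
  File "h.py", line 6, in cal
    c=r.calibration(n); return c,R.from_quat(c["orientation"]).as_matrix(),np.array(c["eye"])
ValueError: time passes only in moves, steps and waits
```

```bash
python3 - <<'E'
from workcell import r
import pickle
pickle.dump({n:r.calibration(n) for n in("scene","top")},open("cal.pkl","wb"))
E
python3 - <<'E'
s=open("h.py").read()
s=s.replace('def cal(n):\n    c=r.calibration(n);','import pickle\nCAL=pickle.load(open("cal.pkl","rb"))\ndef cal(n):\n    c=CAL[n];')
open("h.py","w").write(s)
E
python3 m0.py
cat > ov.py <<'E'
from fit import *
def overlay(im,n,items,box,f,out):
    a=cv2.resize(im[box[1]:box[3],box[0]:box[2]],None,fx=f,fy=f,interpolation=cv2.INTER_CUBIC)
    t=np.linspace(0,2*np.pi,60)
    for kind,p in items:
        for rad,z0,z1 in PR[kind]:
            for z,c in((z0,(255,0,0)),(z1,(0,255,0))):
                q=(proj(n,np.stack([p[0]+rad*np.cos(t),p[1]+rad*np.sin(t),0*t+p[2]+z],1))-[box[0],box[1]]+.5)*f-.5
                cv2.polylines(a,[(q*16).round().astype(np.int32)],True,c,1,cv2.LINE_AA,shift=4)
    cv2.imwrite(out,a)
E
python3 - <<'E'
from ov import *
it=[("cup",(x,y,.015)) for x,y in[(.6218,-.1464),(.6218,-.057),(.5222,.033),(.6231,-.244),(.5237,-.1414)]]
overlay(cv2.imread("pics/top0.png"),"top",it,(280,130,430,230),5,"pics/o1.png")
overlay(cv2.imread("pics/scene0.png"),"scene",it,(270,140,360,240),6,"pics/o2.png")
E
```

```text
A both [ 0.6188 -0.1464  0.0189] 0.13 scene [ 0.6204 -0.1539] 0.119 top [ 0.6218 -0.1464] 0.054
B both [ 0.6172 -0.0573  0.0211] 0.126 scene [ 0.62   -0.0651] 0.102 top [ 0.6218 -0.057 ] 0.072
C both [0.5191 0.0324 0.0216] 0.105 scene [0.5201 0.025 ] 0.073 top [0.5222 0.033 ] 0.043
D both [ 0.6174 -0.243   0.0204] 0.155 scene [ 0.6233 -0.2551] 0.118 top [ 0.6231 -0.244 ] 0.15
E both [ 0.5212 -0.1409  0.0206] 0.085 scene [ 0.5238 -0.15  ] 0.079 top [ 0.5237 -0.1414] 0.054
lid both [0.4216 0.1585 0.0781] 0.192 scene [0.4228 0.1538] 0.287 top [0.4215 0.1587] 0.09
pot both [0.4248 0.2717 0.0018] 0.103 scene [0.426  0.2684] 0.079 top [0.426  0.2736] 0.11
batt both [0.6402 0.26   0.0711] 0.147 scene [0.6434 0.2555] 0.245 top [0.6399 0.2611] 0.039
shelf cup scene (array([0.4207, 0.1572]), np.float64(0.443))
```

View pics/o1.png

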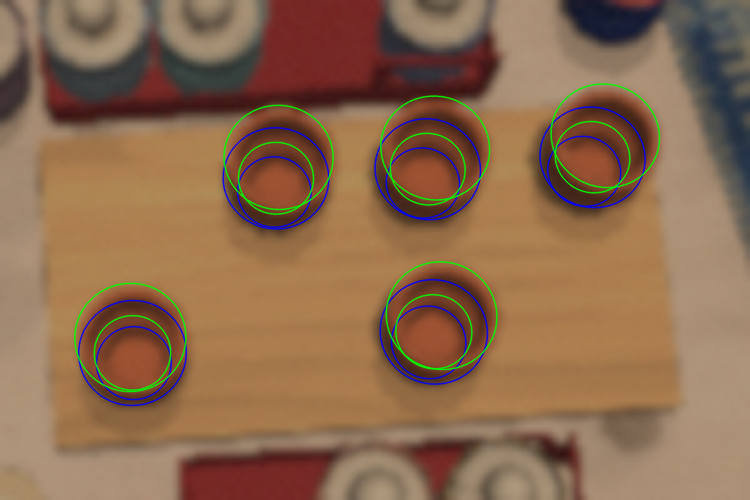

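View pics/o2.png

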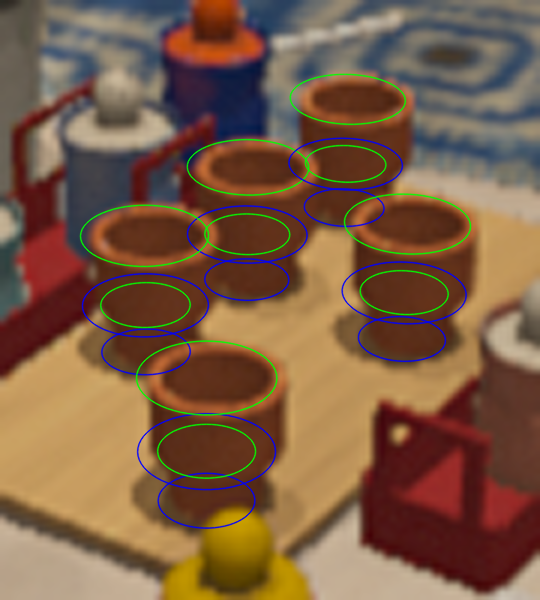

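```bash
python3 - <<'E'
import cv2
for n,pts in(("scene0",[(306,205),(306,222),(306,212),(320,205),(330,200),(338,178),(285,210),(309,255),(311,240)]),("top0",[(366,155),(366,163),(306,200),(330,185),(262,246)])):
    h=cv2.cvtColor(cv2.imread(f"pics/{n}.png"),cv2.COLOR_BGR2HSV)
    print(n,[(p,h[p[1],p[0]].tolist()) for p in pts])
E
cat > seg.py <<'E'
from fit import *
def clay(im,seed,w=45):
    "connected clay-coloured blob at seed; im BGR"
    h=cv2.cvtColor(im,cv2.COLOR_BGR2HSV); m=((h[...,0]<=11)|(h[...,0]>172))&(h[...,1]>100)&(h[...,2]>30)
    m=m.astype(np.uint8); k=np.zeros_like(m); x,y=map(int,seed); k[y-w:y+w,x-w:x+w]=1; m*=k
    l,s=cv2.connectedComponents(m,connectivity=4)[:2] if False else cv2.connectedComponents(m)
    c=s[y-3:y+4,x-3:x+4]; c=c[c>0]
    return s==np.bincount(c.ravel()).argmax()
E
python3 - <<'E'
from seg import *
a=cv2.imread("pics/scene0.png");b=cv2.imread("pics/top0.png")
out=a.copy();ob=b.copy()
for nm,s,t,p in [("A",(312,183),(366,161),(.62,-.15,.015)),("B",(296,190),(336,163),(.62,-.06,.015)),("C",(305,218),(306,200),(.52,.03,.015)),("D",(330,168),(399,159),(.623,-.25,.015)),("E",(339,190),(367,195),(.523,-.145,.015))]:
    A=clay(a,s);B=clay(b,t); out[A]=(0,255,0);ob[B]=(0,255,0)
    print(nm,A.sum(),B.sum(),"both",*fit([("scene",A),("top",B)],"cup",p),"scene",*fit([("scene",A)],"cup",p,False),"top",*fit([("top",B)],"cup",p,False))
v=np.hstack([cv2.resize(out[140:240,270:360],None,fx=4,fy=4,interpolation=0),cv2.resize(ob[130:230,290:420],None,fx=3.3,fy=4,interpolation=0)])
cv2.imwrite("pics/s1.png",v)
E
```

```text
scene0 [((306, 205), [9, 177, 92]), ((306, 222), [9, 188, 92]), ((306, 212), [10, 185, 95]), ((320, 205), [18, 136, 190]), ((330, 200), [17, 137, 175]), ((338, 178), [10, 184, 97]), ((285, 210), [17, 132, 197]), ((309, 255), [10, 181, 96]), ((311, 240), [22, 228, 168])]
top0 [((366, 155), [9, 172, 104]), ((366, 163), [9, 176, 154]), ((306, 200), [9, 174, 157]), ((330, 185), [15, 136, 173]), ((262, 246), [14, 164, 143])]
A 2569 1789 both [ 0.6232 -0.1469  0.0158] 0.801 scene [ 0.6234 -0.1473] 0.83 top [ 0.6244 -0.1477] 0.772
B 2585 1943 both [ 0.6211 -0.0589  0.0206] 0.807 scene [ 0.6183 -0.0636] 0.815 top [ 0.626 -0.059] 0.79
C 1991 387 both [0.5206 0.0309 0.0167] 0.441 scene [0.5259 0.0224] 0.75 top [0.52  0.031] 0.126
D 2006 418 both [ 0.6225 -0.2456  0.0142] 0.453 scene [ 0.6185 -0.2414] 0.813 top [ 0.6215 -0.2453] 0.09
E 2003 400 both [ 0.5239 -0.1429  0.0133] 0.457 scene [ 0.5251 -0.1489] 0.797 top [ 0.5224 -0.1426] 0.113
```

View pics/s1.png

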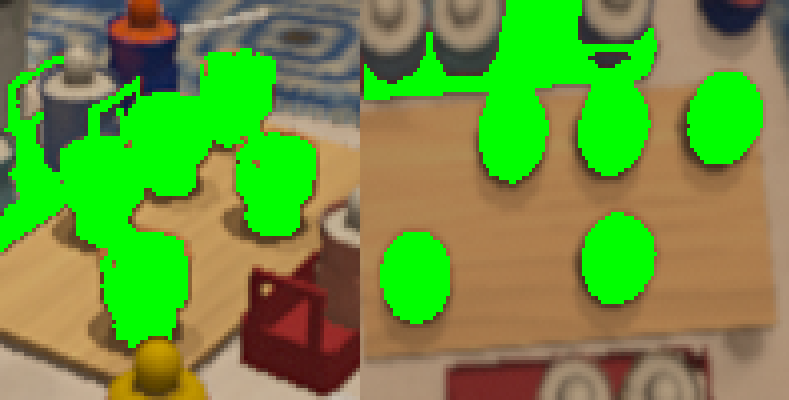

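```bash
sed -i 's/m=((h\[...,0\]<=11)|(h\[...,0\]>172))/m=((h[...,0]<=13)\&(h[...,0]>=4))/' seg.py
cat > m1.py <<'E'
from seg import *
import pickle
D=pickle.load(open("D0.pkl","rb"))
pick=lambda n,q,P: min(D[n,q],key=lambda x:np.linalg.norm(x[1]-P))[2]
a=cv2.imread("pics/scene0.png");b=cv2.imread("pics/top0.png")
K=np.ones((7,7),np.uint8)
out=a.copy();ob=b.copy()
for nm,s,t,p in [("A",(312,183),(366,161),(.62,-.15,.015)),("B",(296,190),(336,163),(.62,-.06,.015)),("C",(305,218),(306,200),(.52,.03,.015)),("D",(330,168),(399,159),(.623,-.25,.015)),("E",(339,190),(367,195),(.523,-.145,.015))]:
    A=clay(a,s)&(cv2.dilate(pick("scene","cup_1",s).astype(np.uint8),K)>0);B=clay(b,t)&(cv2.dilate(pick("top","cup_1",t).astype(np.uint8),K)>0); out[A]=(0,255,0);ob[B]=(0,255,0)
    print(nm,A.sum(),B.sum(),"both",*fit([("scene",A),("top",B)],"cup",p),"scene",*fit([("scene",A)],"cup",p,False),"top",*fit([("top",B)],"cup",p,False))
v=np.hstack([cv2.resize(out[140:240,270:360],None,fx=4,fy=4,interpolation=0),cv2.resize(ob[130:230,290:420],None,fx=3.3,fy=4,interpolation=0)])
cv2.imwrite("pics/s2.png",v)
E
python3 m1.py
```

```text
A 532 471 both [ 0.62   -0.1469  0.016 ] 0.135 scene [ 0.6195 -0.1491] 0.176 top [ 0.6214 -0.1471] 0.08
B 607 457 both [ 0.6202 -0.059   0.0177] 0.179 scene [ 0.618  -0.0632] 0.206 top [ 0.6227 -0.0587] 0.082
C 596 435 both [0.5197 0.031  0.0209] 0.099 scene [0.5239 0.0241] 0.144 top [0.5214 0.031 ] 0.043
D 447 458 both [ 0.621  -0.245   0.0152] 0.099 scene [ 0.62   -0.2469] 0.144 top [ 0.6213 -0.2447] 0.05
E 502 457 both [ 0.5227 -0.1429  0.0167] 0.105 scene [ 0.523  -0.1462] 0.15 top [ 0.5237 -0.1432] 0.055
```

View pics/s2.png

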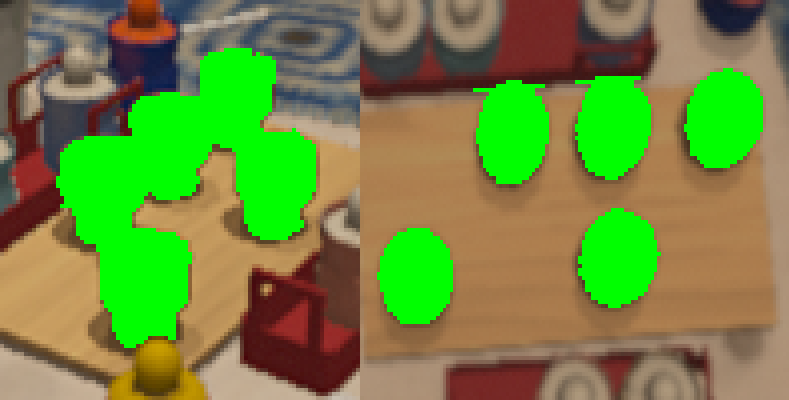

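```bash
cat >> seg.py <<'E'
def blob(m,seed,w=45):
    m=m.astype(np.uint8); k=np.zeros_like(m); x,y=map(int,seed); k[y-w:y+w,x-w:x+w]=1; m=m*k
    s=cv2.connectedComponents(m)[1]; c=s[y-4:y+5,x-4:x+5]; c=c[c>0]
    return s==np.bincount(c.ravel()).argmax()
def yel(im,lo=18,hi=27,s=170,v=90):
    h=cv2.cvtColor(im,cv2.COLOR_BGR2HSV); return (h[...,0]>=lo)&(h[...,0]<=hi)&(h[...,1]>s)&(h[...,2]>v)
E
python3 - <<'E'
from seg import *
a=cv2.imread("pics/scene0.png");b=cv2.imread("pics/top0.png")
A=blob(yel(a),(310,236));B=blob(yel(b),(262,236))
A2=blob(yel(a,18,32,120,40),(276,285));B2=blob(yel(b,18,32,120,40),(222,239))
for k,A_,B_,p in(("lid",A,B,(.4215,.158,.08)),("pot",A2,B2,(.425,.272,0))):
    print(k,A_.sum(),B_.sum(),"both",*fit([("scene",A_),("top",B_)],k,p),"scene",*fit([("scene",A_)],k,p,False),"top",*fit([("top",B_)],k,p,False))
    a[A_]=(255,0,0);b[B_]=(255,0,0)
cv2.imwrite("pics/s3.png",np.hstack([cv2.resize(a[210:310,250:350],None,fx=4,fy=4,interpolation=0),cv2.resize(b[200:300,200:300],None,fx=4,fy=4,interpolation=0)]))
E
```

```text
lid 350 323 both [0.4199 0.159  0.0797] 0.204 scene [0.4203 0.1585] 0.256 top [0.4214 0.1613] 0.151
pot 1100 473 both [ 0.4246  0.2723 -0.0054] 0.192 scene [0.4264 0.2686] 0.159 top [0.4238 0.2729] 0.226
```

View pics/s3.png

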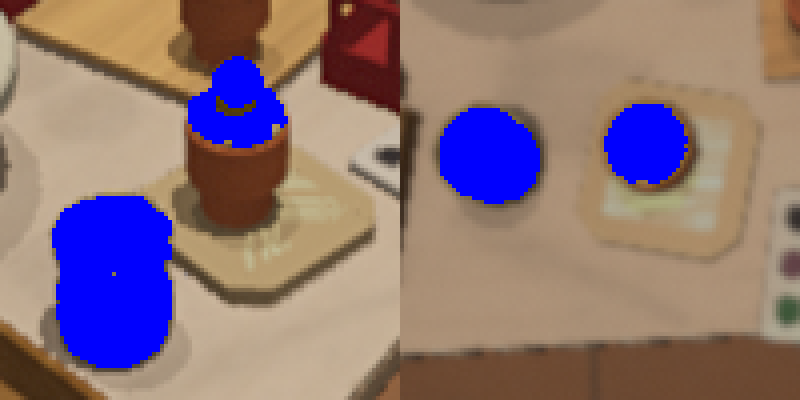

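```bash
python3 -c "
from h import *
go((.4205,.159,.23),.363)"
```

```text
shift cm [ 44.81 -53.58   0.13] turn [ 0.   -0.    1.49] dist 69.85 t 1.5
```

```bash
cat >> h.py <<'E'
def go(pos,yaw=None):
    o=r.get_obs(); T=R.from_quat(o["tcp_rot"]); pos=np.array(pos,float); d=T.inv().apply(pos-o["position"])*100
    q=o["joint_positions"]; yc=q[0]-q[5]+np.pi/2; w=np.zeros(3)
    z=T.apply([0,0,1]); tilt=np.degrees(np.arccos(-z[2]))
    if yaw is not None:
        q1=np.arctan2(pos[1],pos[0]); c=[y for k in(-2,-1,0,1,2) for y in[yaw+k*np.pi] if abs(q1+np.pi/2-y)<2.9]
        y=min(c,key=lambda y:abs(y-yc)); w[2]=yc-y; ft=q1+np.pi/2-y
        ax=np.cross(z,[0,0,-1.]); w[:2]=T.inv().apply(ax)[:2]
    else: ft=None
    print("shift cm",d.round(2),"turn",w.round(3),"dist",np.linalg.norm(d).round(2),"rows",round(np.linalg.norm(d)/4.17,1),round(abs(w[2])/.125,1),"q6->",ft,"tilt",tilt.round(2),"t",round(o["clock"],2),"pos",o["position"].round(4),"F",o["force"].round(2))
E
python3 -c "
from h import *
go((.4205,.159,.23),.363)"
```

```text
shift cm [ 44.81 -53.58   0.13] turn [ 0.    -0.    -1.652] dist 69.85 rows 16.8 13.2 q6-> 1.5693006533645883 tilt 0.0 t 1.5 pos [ 0.1391 -0.4803  0.2313] F [-1.1  -0.12 -0.91]
```

```bash
python3 -m crank '[[0,44.8,-53.6,0,0,0,-1.652],[0,44.8,-53.6,0,0,0,-1.652],[0,44.8,-53.6,0,0,0,-1.652],[0,44.8,-53.6,0,0,0,-1.652],[0,44.8,-53.6,0,0,0,-1.652]]'; python3 -c "
from h import *
go((.4205,.159,.23),.363)"
```

```text
clock: 1.92
position: [0.2231, -0.2879, 0.2313]
tcp_rot: [0.898, 0.44, 0.0, 0.0]
force: [0.9, 0.2, 0.1]
grip_width: 0.996
shift cm [ 47.42 -11.77   0.13] turn [ 0.    -0.    -1.022] dist 48.85 rows 11.7 8.2 q6-> 1.5693006533645883 tilt 0.03 t 1.92 pos [ 0.2231 -0.2879  0.2313] F [0.91 0.18 0.09]
```

```bash
python3 -m crank '[[0,47.4,-11.8,0.1,0,0,-1.022],[0,47.4,-11.8,0.1,0,0,-1.022],[0,47.4,-11.8,0.1,0,0,-1.022],[0,47.4,-11.8,0.1,0,0,-1.022],[0,47.4,-11.8,0.1,0,0,-1.022]]'; python3 -c "
from h import *
go((.4205,.159,.23),.363)"
```

```text
clock: 2.33
position: [0.3082, -0.0975, 0.2313]
tcp_rot: [0.719, 0.695, 0.0, 0.001]
force: [1.1, 0.0, 0.0]
grip_width: 0.997
shift cm [26.02 10.37  0.14] turn [ 0.002  0.001 -0.396] dist 28.01 rows 6.7 3.2 q6-> 1.5693006533645883 tilt 0.1 t 2.33 pos [ 0.3082 -0.0975  0.2313] F [1.12 0.03 0.01]
```

```bash
python3 -m crank '[[0,26,10.4,0.1,0,0,-0.396],[0,26,10.4,0.1,0,0,-0.396],[0,26,10.4,0.1,0,0,-0.396],[0,26,10.4,0.1,0,0,-0.396],[0,26,10.4,0.1,0,0,-0.396]]'; python3 -m crank '[[0,5.2,2.1,0.1,0,0,0],[0,6,2.4,0.1,0,0,0],[0,6,2.4,0.1,0,0,0],[0,6,2.4,0.1,0,0,0]]'; python3 -c "
from h import *
go((.4205,.159,.097),.363)"
```

```text
clock: 2.75
position: [0.3931, 0.0933, 0.2305]
tcp_rot: [0.57, 0.822, 0.0, 0.0]
force: [1.1, -1.2, 0.1]
grip_width: 1.001
clock: 3.08
position: [0.394, 0.1567, 0.2289]
tcp_rot: [0.569, 0.822, -0.0, -0.0]
force: [-0.3, -1.1, -0.3]
grip_width: 1.001
shift cm [-0.71  2.57 13.19] turn [-0.001  0.    -0.003] dist 13.45 rows 3.2 0.0 q6-> 1.5693006533645883 tilt 0.04 t 3.08 pos [0.394  0.1567 0.2289] F [-0.32 -1.09 -0.31]
```

```bash
python3 -m crank '[[60,-0.7,2.6,4,0,0,0],[60,-0.7,2.6,7.9,0,0,0],[60,-0.7,2.6,7.9,0,0,0],[60,-0.7,2.6,7.9,0,0,0]]'; python3 - <<'E'
from h import *
go((.4205,.159,.097),.363)
P=r.get_obs()["position"]
for n,bx in(("scene",(260,180,360,300)),("top",(210,180,320,280))):
    im=r.capture(n)[:,:,::-1].copy(); cv2.imwrite(f"pics/{n}1.png",im)
    f=5;c=cv2.resize(im[bx[1]:bx[3],bx[0]:bx[2]],None,fx=f,fy=f,interpolation=2)
    for pp,col in((P,(0,0,255)),(np.array([.4205,.159,.106]),(0,255,0))):
        q=(proj(n,pp)[0]-bx[:2]+.5)*f; cv2.circle(c,tuple(int(v) for v in q),4,col,1)
    cv2.imwrite(f"pics/k_{n}.png",c)
a,b=cv2.imread("pics/k_scene.png"),cv2.imread("pics/k_top.png")
cv2.imwrite("pics/k1.png",cv2.resize(np.hstack([a[:500],b[:500,:550]]),None,fx=.75,fy=.75))
E
```

```text
clock: 3.42
position: [0.4187, 0.156, 0.1482]
tcp_rot: [0.571, 0.821, -0.003, -0.002]
force: [-0.2, -0.3, -0.1]
grip_width: 0.766
shift cm [0.22 0.3  5.12] turn [-0.007  0.    -0.008] dist 5.13 rows 1.2 0.1 q6-> 1.5693006533645883 tilt 0.4 t 3.42 pos [0.4187 0.156  0.1482] F [-0.24 -0.32 -0.11]
```

View pics/k1.png

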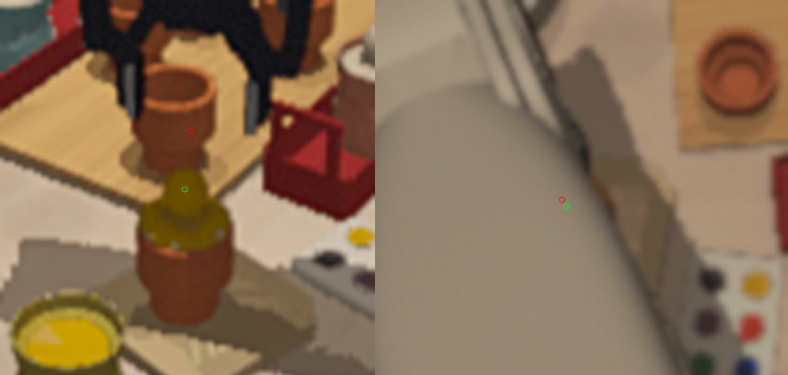

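```bash
python3 -m crank '[[60,0.2,0.3,3,0,0,0],[60,0.2,0.3,5.2,0,0,0],[60,0.2,0.3,5.2,0,0,0],[60,0.2,0.3,5.2,0,0,0]]'; python3 -m crank '[[255,0,0,0,0,0,0],[255,0,0,0,0,0,0],[255,0,0,0,0,0,0],[255,0,0,0,0,0,0],[255,0,0,0,0,0,0]]'; python3 -m crank '[[255,0,0,0,0,0,0],[255,0,0,0,0,0,0],[255,0,0,0,0,0,0]]'
```

```text
clock: 3.85
position: [0.4235, 0.1608, 0.0996]
tcp_rot: [0.571, 0.821, 0.0, 0.0]
force: [0.5, -1.1, 0.6]
grip_width: 0.764
clock: 4.27
position: [0.4247, 0.1615, 0.1003]
tcp_rot: [0.57, 0.821, 0.002, 0.001]
force: [-1.6, -1.2, 8.5]
grip_width: 0.285
clock: 4.52
position: [0.4247, 0.1615, 0.1003]
tcp_rot: [0.57, 0.821, 0.002, 0.001]
force: [-1.7, -0.2, 8.5]
grip_width: 0.278
```

```bash
python3 -m crank '[[255,0,0,-1,0,0,0],[255,0,0,-2,0,0,0],[255,0,0,-4,0,0,0],[255,0,0,-5,0,0,0],[255,0,0,-5,0,0,0]]'; python3 -m crank '[[255,0,0,-3,0,0,0],[255,0,0,-3,0,0,0],[255,0,0,-3,0,0,0]]';python3 - <<'E'
from h import *
for n,bx in(("scene",(240,160,360,310)),("top",(200,180,300,280))):
    im=r.capture(n)[:,:,::-1].copy(); cv2.imwrite(f"pics/{n}2.png",im)
    cv2.imwrite(f"pics/k_{n}.png",cv2.resize(im[bx[1]:bx[3],bx[0]:bx[2]],None,fx=4,fy=4,interpolation=2))
go((.4,.2,.2),.363)
E
```

```text
clock: 4.93
position: [0.4252, 0.1617, 0.1511]
tcp_rot: [0.57, 0.821, 0.002, 0.002]
force: [0.1, 0.1, 0.2]
grip_width: 0.278
clock: 5.18
position: [0.4242, 0.1614, 0.1792]
tcp_rot: [0.57, 0.821, 0.001, 0.001]
force: [1.1, -0.1, -0.2]
grip_width: 0.276
shift cm [ 4.47 -0.76 -2.26] turn [-0.001  0.    -0.006] dist 5.06 rows 1.2 0.0 q6-> 1.6714439357957027 tilt 0.05 t 5.28 pos [0.4227 0.1608 0.1774] F [-0.03 -0.32  0.38]
```

View pics/k_scene.png

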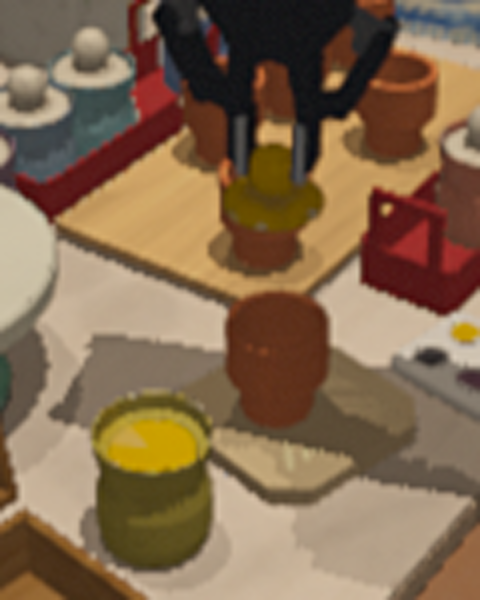

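```bash
python3 - <<'E'
from ov import *
PR["pot"]=[(.0335,.060,.076),(.0305,0,.03)]
a=cv2.imread("pics/scene2.png"); b=cv2.imread("pics/top0.png")
overlay(a,"scene",[("pot",(.4246,.272,0)),("lid",(.4227,.1608,.157))],(250,180,350,310),5,"pics/a.png")
overlay(b,"top",[("pot",(.4246,.272,0)),("lid",(.4205,.159,.08))],(200,200,290,270),6,"pics/b.png")
x,y=cv2.imread("pics/a.png"),cv2.imread("pics/b.png")
y=cv2.copyMakeBorder(y,0,x.shape[0]-y.shape[0],0,0,0); z=np.hstack([x,y]); print(z.shape); cv2.imwrite("pics/o3.png",cv2.resize(z,(800,int(z.shape[0]*800/z.shape[1]))))
E
```

```text
(650, 1040, 3)
```

View pics/o3.png

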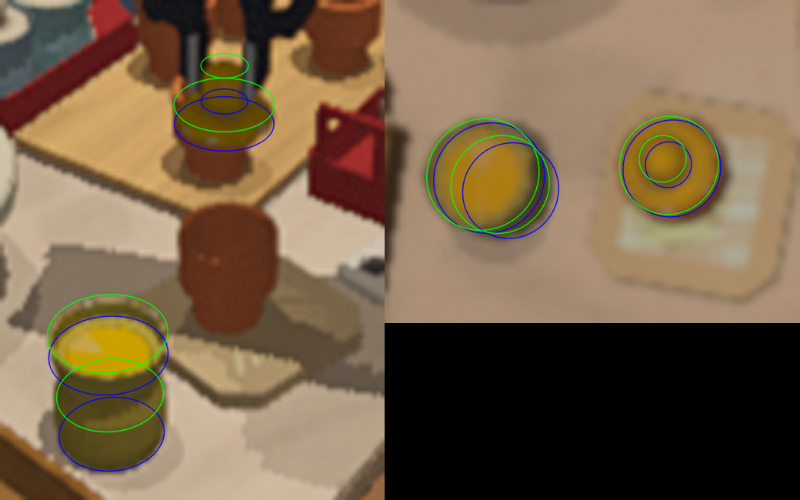

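```bash
python3 -c "
from h import *
go((.4246,.272,.14),.363)"
```

```text
shift cm [10.35  4.06  3.74] turn [-0.001  0.    -0.006] dist 11.73 rows 2.8 0.0 q6-> 1.7775371252724494 tilt 0.05 t 5.28 pos [0.4227 0.1608 0.1774] F [-0.03 -0.32  0.38]
```

```bash
python3 -m crank '[[255,3.5,1.3,0,0,0,0],[255,7,2.7,1,0,0,0],[255,10.4,4.1,2.5,0,0,0],[255,10.4,4.1,3.7,0,0,0],[255,10.4,4.1,3.7,0,0,0]]'; python3 -m crank '[[255,0,0,0,0,0,0],[255,0,0,0,0,0,0]]'; python3 - <<'E'
from h import *
go((.4246,.272,.14),.363)
im=r.capture("scene")[:,:,::-1].copy(); cv2.imwrite("pics/scene3.png",im)
from ov import *
PR["pot"]=[(.0335,.060,.076),(.0305,0,.03)]
P=r.get_obs()["position"]
overlay(im,"scene",[("pot",(.4246,.272,0)),("lid",(P[0],P[1],P[2]-.0203))],(230,190,330,310),6,"pics/a.png")
E
```

```text
clock: 5.7
position: [0.4226, 0.273, 0.137]
tcp_rot: [0.569, 0.822, -0.004, -0.001]
force: [-1.1, -0.9, -1.1]
grip_width: 0.278
clock: 5.87
position: [0.4249, 0.2718, 0.1408]
tcp_rot: [0.571, 0.821, -0.001, -0.0]
force: [0.1, -0.6, 0.3]
grip_width: 0.277
shift cm [ 0.03 -0.02  0.08] turn [-0.002  0.001 -0.007] dist 0.09 rows 0.0 0.1 q6-> 1.7775371252724494 tilt 0.1 t 5.87 pos [0.4249 0.2718 0.1408] F [ 0.13 -0.57  0.25]
```

View pics/a.png

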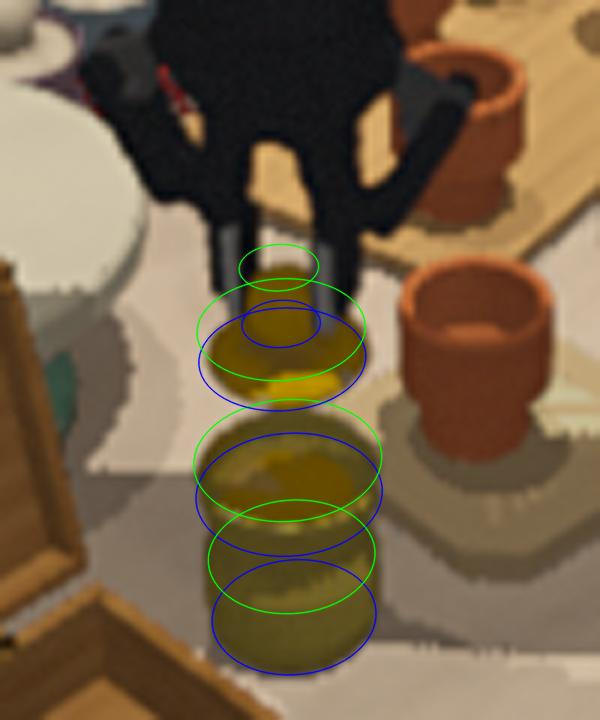

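```bash
python3 - <<'E'
from h import *
c,M,e=cal("scene"); print(M[:,0].round(2))
p=np.array([.4249,.2718,.1408])-M[:,0]*.0007
go((p[0],p[1],.098),.363)
E
```

```text
[-0.84 -0.54  0.02]
shift cm [0.02 0.02 4.34] turn [-0.     0.    -0.007] dist 4.34 rows 1.0 0.1 q6-> 1.77688783524126 tilt 0.01 t 5.92 pos [0.4253 0.2719 0.1414] F [-0.34 -0.98  0.97]
```

```bash
python3 -m crank '[[255,0,0,2,0,0,0],[255,0,0,4,0,0,0],[255,0,0,4.4,0,0,0],[255,0,0,4.4,0,0,0]]'; python3 -m crank '[[255,0,0,0.4,0,0,0],[255,0,0,0.8,0,0,0],[255,0,0,0.8,0,0,0]]'; python3 -m crank '[[255,0,0,0.3,0,0,0],[255,0,0,0.5,0,0,0],[255,0,0,0.5,0,0,0]]'
```

```text
clock: 6.25
position: [0.4246, 0.2713, 0.0966]
tcp_rot: [0.571, 0.821, -0.001, -0.0]
force: [0.1, -0.1, -0.6]
grip_width: 0.276
clock: 6.5
position: [0.4257, 0.273, 0.0896]
tcp_rot: [0.57, 0.821, 0.001, 0.0]
force: [-0.6, 0.2, 0.1]
grip_width: 0.278
clock: 6.75
position: [0.4254, 0.273, 0.0842]
tcp_rot: [0.57, 0.821, 0.0, 0.0]
force: [-0.4, 1.1, 0.0]
grip_width: 0.279
```

```bash
python3 -m crank '[[255,0,0,0.2,0,0,0],[255,0,0,0.3,0,0,0],[255,0,0,0.3,0,0,0]]'
```

```text
clock: 7.0
position: [0.4259, 0.2742, 0.0832]
tcp_rot: [0.57, 0.822, 0.002, -0.0]
force: [-2.8, 0.1, 10.1]
grip_width: 0.276
```

Contact on the ledge. Release and rise.

```bash
python3 -m crank '[[150,0,0,-0.2,0,0,0],[100,0,0,-0.2,0,0,0],[60,0,0,-0.2,0,0,0],[60,0,0,-0.2,0,0,0]]';python3 -m crank '[[60,0,0,-3,0,0,0],[60,0,0,-7,0,0,0],[60,-4,0,-11,0,0,0],[60,-8,0,-12,0,0,0],[60,-8,0,-12,0,0,0]]'; python3 - <<'E'
from ov import *
im=r.capture("scene")[:,:,::-1].copy(); cv2.imwrite("pics/scene4.png",im)
it=r.capture("top")[:,:,::-1].copy(); cv2.imwrite("pics/top4.png",it)
PR["pot"]=[(.0335,.060,.076),(.0305,0,.03)]
a=cv2.resize(im[190:310,230:330],None,fx=5,fy=5,interpolation=2); b=cv2.resize(it[190:290,200:260],None,fx=5,fy=6,interpolation=2)
cv2.imwrite("pics/a.png",np.hstack([a,b]))
E
```

```text
clock: 7.33
position: [0.425, 0.2725, 0.0828]
tcp_rot: [0.57, 0.821, -0.0, -0.0]
force: [0.1, 0.2, -0.1]
grip_width: 0.76
clock: 7.75
position: [0.4559, 0.1955, 0.2065]
tcp_rot: [0.571, 0.821, 0.002, 0.002]
force: [0.2, 0.5, 0.8]
grip_width: 0.767
```

View pics/a.png

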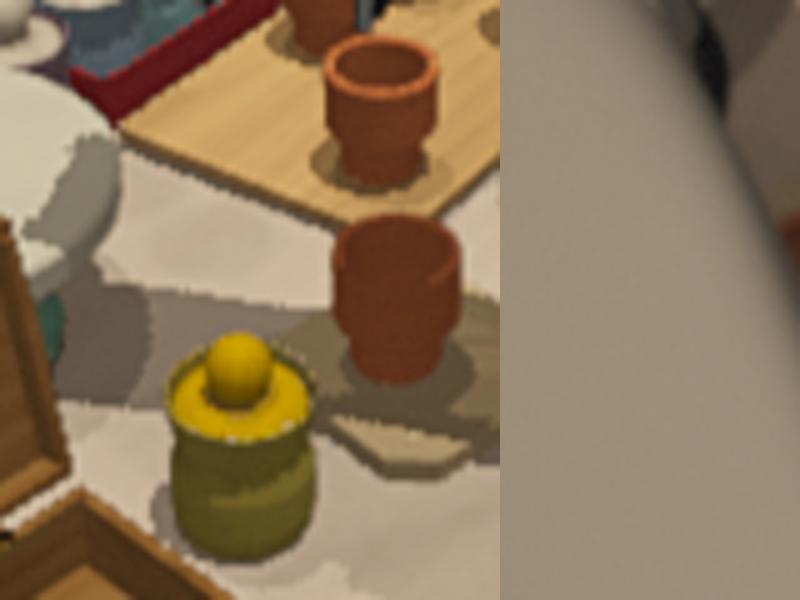

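```bash
cat >> h.py <<'E'
def weigh(n=16):
    f=[]
    for i in range(n):
        r.capture("scene"); f.append(r.get_obs()["force"][2])
    f=np.array(f); print("Fz mean",f.mean().round(3),"sd",f.std().round(2),"se",(f.std()/n**.5).round(3))
E
python3 - <<'E'
from h import *
weigh()
go((.5205,.0305,.16),.06)
E
```

```text
Fz mean -0.215 sd 0.58 se 0.146
shift cm [-18.03   0.45   4.32] turn [ 0.    -0.     0.297] dist 18.55 rows 4.4 2.4 q6-> 1.569326898923146 tilt 0.01 t 8.65 pos [0.4532 0.1979 0.2032] F [1.11 0.69 0.03]
```

```bash
python3 -m crank '[[20,-4,0.1,0.5,0,0,0.1],[20,-8,0.2,1.5,0,0,0.2],[20,-12,0.3,2.5,0,0,0.297],[20,-16,0.4,4,0,0,0.297],[20,-18,0.4,4.3,0,0,0.297]]'; python3 -m crank '[[20,0,0,0,0,0,0],[20,0,0,0,0,0,0],[20,0,0,0,0,0,0]]';python3 - <<'E'
from h import *
go((.5205,.0305,.04),.06)
import seg,fit
im=r.capture("scene")[:,:,::-1].copy(); cv2.imwrite("pics/scene5.png",im)
cv2.imwrite("pics/a.png",cv2.resize(im[130:290,240:360],None,fx=4,fy=4,interpolation=2))
E
```

```text
clock: 9.07
position: [0.5199, 0.027, 0.1582]
tcp_rot: [0.687, 0.727, -0.001, -0.0]
force: [0.3, -0.5, -0.5]
grip_width: 0.92
clock: 9.32
position: [0.5198, 0.0308, 0.1603]
tcp_rot: [0.686, 0.728, 0.0, -0.0]
force: [0.5, 0.3, 1.1]
grip_width: 0.925
shift cm [-0.04  0.07 12.03] turn [-0. -0. -0.] dist 12.03 rows 2.9 0.0 q6-> 1.569326898923146 tilt 0.03 t 9.32 pos [0.5198 0.0308 0.1603] F [0.46 0.34 1.05]
```

View pics/a.png

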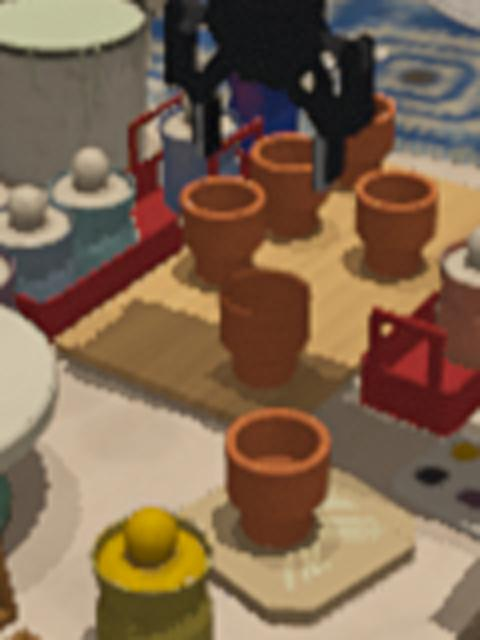

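```bash
python3 -m crank '[[20,0,0,4,0,0,0],[20,0,0,8,0,0,0],[20,0,0,10,0,0,0],[20,0,0,12,0,0,0],[20,0,0,12,0,0,0]]'; python3 -m crank '[[255,0,0,0,0,0,0],[255,0,0,0,0,0,0],[255,0,0,0,0,0,0],[255,0,0,0,0,0,0],[255,0,0,0,0,0,0]]'
```

```text
clock: 9.78
position: [0.5163, 0.0318, 0.0367]
tcp_rot: [0.685, 0.729, -0.003, -0.003]
force: [0.0, 0.8, -0.2]
grip_width: 0.918
clock: 10.2
position: [0.521, 0.0308, 0.0415]
tcp_rot: [0.686, 0.728, 0.001, 0.001]
force: [-0.4, 0.7, 2.9]
grip_width: 0.701
```

```bash
python3 -m crank '[[255,0,0,-2,0,0,0],[255,0,0,-6,0,0,0],[255,0,0,-10,0,0,0],[255,0,0,-14,0,0,0],[255,0,0,-18,0,0,0]]'; python3 -m crank '[[255,0,0,-1,0,0,0],[255,0,0,-1,0,0,0],[255,0,0,-1,0,0,0]]';python3 - <<'E'
from h import *
weigh()
im=r.capture("scene")[:,:,::-1].copy(); cv2.imwrite("pics/scene6.png",im)
it=r.capture("top")[:,:,::-1].copy(); cv2.imwrite("pics/top6.png",it)
cv2.imwrite("pics/a.png",np.hstack([cv2.resize(im[80:290,220:360],None,fx=3,fy=3,interpolation=2),cv2.resize(it[150:290,190:300],None,fx=3.4,fy=4.5,interpolation=2)]))
o=r.get_obs(); print(o["position"],o["grip_width"])
E
```

```text
clock: 10.62
position: [0.5193, 0.0304, 0.2223]
tcp_rot: [0.686, 0.728, 0.0, 0.0]
force: [1.3, 0.3, -2.4]
grip_width: 0.7
clock: 10.87
position: [0.5198, 0.0305, 0.2301]
tcp_rot: [0.686, 0.728, 0.0, 0.0]
force: [-0.2, 0.1, -2.8]
grip_width: 0.706
Fz mean -1.947 sd 0.4 se 0.1
[0.5199005  0.03051893 0.23024882] 0.7026101804261582
```

View pics/a.png

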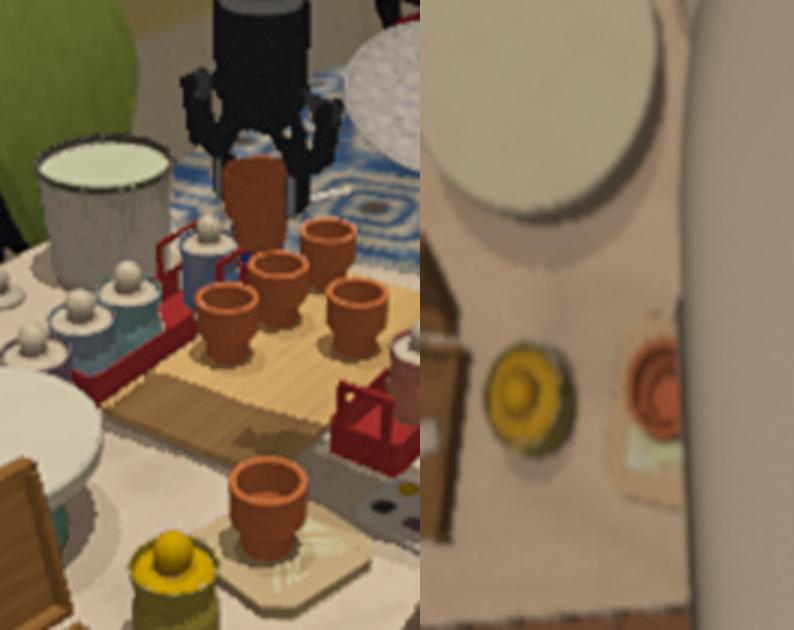

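```bash
python3 -m crank '[[255,4,0,0,0,0,0],[255,8,0,0,0,0,0],[255,11,0,0,0,0,0],[255,11,0,0,0,0,0],[255,11,0,0,0,0,0]]'; python3 - <<'E'
from seg import *
im=r.capture("scene")[:,:,::-1].copy(); cv2.imwrite("pics/scene7.png",im)
it=r.capture("top")[:,:,::-1].copy(); cv2.imwrite("pics/top7.png",it)
o=r.get_obs(); print(o["position"],o["grip_width"])
E
cat > m2.py <<'E'
from seg import *
import sys
def dof(im,n,seed,z,kind="cup",p0=(.42,.16),w=45,save=None):
    A=clay(im,seed,w); A=cv2.morphologyEx(A.astype(np.uint8),cv2.MORPH_OPEN,np.ones((3,3)))>0
    ys,xs=np.where(A)
    q=fit([(n,A)],kind,(p0[0],p0[1],z),False); print(n,seed,int(A.sum()),*q)
    if save:
        o=im.copy(); o[A]=(0,255,0); y,x=seed[1],seed[0]; cv2.imwrite(save,cv2.resize(o[max(y-40,0):y+40,x-40:x+40],None,fx=5,fy=5,interpolation=0))
    return A,q[0]
E
python3 - <<'E'
from m2 import *
a=cv2.imread("pics/scene7.png");b=cv2.imread("pics/top7.png")
x=dof(a,"scene",(308,255),.014,save="pics/x1.png")[0]; y=dof(b,"top",(262,238),.014,save="pics/x2.png")[0]
print(fit([("scene",x),("top",y)],"cup",(.42,.16,.014)))
cv2.imwrite("pics/x.png",np.hstack([cv2.imread("pics/x1.png"),cv2.imread("pics/x2.png")]))
E
```

```text
clock: 12.18
position: [0.513, 0.1418, 0.23]
tcp_rot: [0.684, 0.729, -0.0, 0.0]
force: [0.2, -0.6, -1.9]
grip_width: 0.704
[0.5131597  0.1400143  0.23005226] 0.7009957245954894
scene (308, 255) 754 [0.4201 0.1591] 0.066Traceback (most recent call last):
  File "<stdin>", line 3, in <module>
  File "m2.py", line 4, in dof
    A=clay(im,seed,w); A=cv2.morphologyEx(A.astype(np.uint8),cv2.MORPH_OPEN,np.ones((3,3)))>0
  File "seg.py", line 8, in clay
    return s==np.bincount(c.ravel()).argmax()
              ~~~~~~~~~~~~~~~~~~~~~~~~~~~~~^^
ValueError: attempt to get argmax of an empty sequence
```

```bash
python3 -m crank '[[255,-4,0,0,0,0,0],[255,-8,0,0,0,0,0],[255,-12,0,0,0,0,0],[255,-16,0,0,0,0,0],[255,-20,0,0,0,0,0]]';  python3 -m crank '[[255,-2,0,0,0,0,0],[255,-2,0,0,0,0,0]]';python3 - <<'E'
from m2 import *
im=r.capture("scene")[:,:,::-1].copy(); cv2.imwrite("pics/scene7.png",im)
it=r.capture("top")[:,:,::-1].copy(); cv2.imwrite("pics/top7.png",it)
o=r.get_obs(); print(o["position"],o["grip_width"])
a=cv2.imread("pics/scene7.png");b=cv2.imread("pics/top7.png")
x=dof(a,"scene",(308,255),.014,save="pics/x1.png")[0]; y=dof(b,"top",(263,238),.014,save="pics/x2.png")[0]
print(fit([("scene",x),("top",y)],"cup",(.42,.16,.014)))
cv2.imwrite("pics/x.png",np.hstack([cv2.imread("pics/x1.png"),cv2.imread("pics/x2.png")]))
E
```

```text
clock: 12.7
position: [0.5247, -0.0625, 0.2304]
tcp_rot: [0.686, 0.727, 0.0, 0.0]
force: [0.7, 1.2, -1.8]
grip_width: 0.7
clock: 12.87
position: [0.526, -0.0853, 0.2302]
tcp_rot: [0.689, 0.725, -0.001, 0.001]
force: [-0.2, 0.9, -1.7]
grip_width: 0.698
[ 0.52595032 -0.08132047  0.23009725] 0.7009961942216306
scene (308, 255) 736 [0.4214 0.1577] 0.081
top (263, 238) 434 [0.4236 0.1613] 0.06
(array([0.4218, 0.16  , 0.0157]), np.float64(0.091))
```

View pics/x.png

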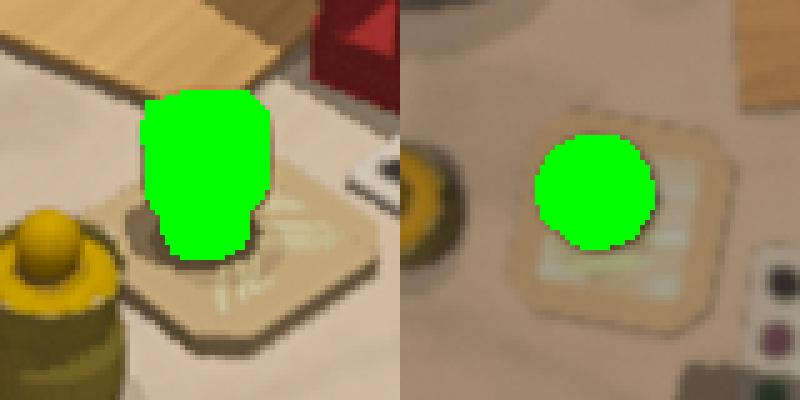

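```bash
python3 -c "
from h import *
go((.422,.160,.17),.06)"
```

```text
shift cm [24.67 -9.04  6.02] turn [-0.    -0.    -0.004] dist 26.95 rows 6.5 0.0 q6-> 1.8731976865064401 tilt 0.03 t 12.97 pos [ 0.526  -0.0813  0.2301] F [ 0.61  0.34 -1.97]
```

```bash
python3 -m crank '[[255,3.7,-1.3,0,0,0,0],[255,7.4,-2.6,0,0,0,0],[255,11.1,-3.9,0,0,0,0],[255,14.8,-5.2,0,0,0,0],[255,18.5,-6.6,0,0,0,0]]'; python3 -m crank '[[255,3.7,-1.4,2,0,0,0],[255,6.2,-2.4,4,0,0,0],[255,6.2,-2.4,6,0,0,0],[255,6.2,-2.4,6,0,0,0],[255,6.2,-2.4,6,0,0,0]]'; python3 - <<'E'
from ov import *
go((.422,.160,.13),.06)
im=r.capture("scene")[:,:,::-1].copy(); cv2.imwrite("pics/scene8.png",im)
P=r.get_obs()["position"]
overlay(im,"scene",[("cup",(.422,.16,.014)),("cup",(P[0],P[1],P[2]-.026))],(260,180,360,300),6,"pics/a.png")
E
```

```text
clock: 13.38
position: [0.4481, 0.1035, 0.2303]
tcp_rot: [0.685, 0.728, 0.0, -0.0]
force: [0.5, 0.9, -2.2]
grip_width: 0.702
clock: 13.8
position: [0.4204, 0.1623, 0.1697]
tcp_rot: [0.685, 0.729, -0.001, -0.0]
force: [-0.5, 1.1, -1.9]
grip_width: 0.702
shift cm [-0.23  0.15  3.97] turn [-0.002  0.001  0.002] dist 3.98 rows 1.0 0.0 q6-> 1.8731976865064401 tilt 0.14 t 13.8 pos [0.4204 0.1623 0.1697] F [-0.52  1.09 -1.92]
```

View pics/a.png

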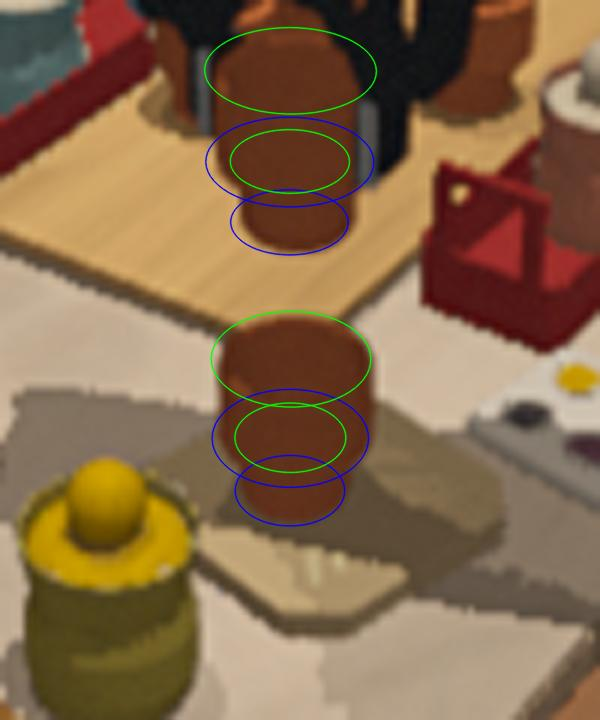

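```bash
python3 -m crank '[[255,0,0,2,0,0,0],[255,0,0,4,0,0,0],[255,0,0,4,0,0,0],[255,0,0,4,0,0,0]]'; python3 -m crank '[[255,0,0,0,0,0,0],[255,0,0,0,0,0,0]]';python3 -c "
from h import *
go((.422,.160,.106),.06)"
```

```text
clock: 14.18
position: [0.4222, 0.1612, 0.1308]
tcp_rot: [0.686, 0.727, -0.0, -0.0]
force: [0.3, -0.6, -1.1]
grip_width: 0.702
clock: 14.35
position: [0.4233, 0.162, 0.1319]
tcp_rot: [0.686, 0.728, 0.001, 0.001]
force: [-0.3, 0.8, -2.6]
grip_width: 0.701
shift cm [-0.19 -0.15  2.59] turn [ 0.003 -0.001 -0.001] dist 2.6 rows 0.6 0.0 q6-> 1.8731976865064401 tilt 0.19 t 14.35 pos [0.4233 0.162  0.1319] F [-0.32  0.84 -2.64]
```

```bash
python3 -m crank '[[255,-0.1,-0.1,1,0,0,0],[255,-0.1,-0.1,2,0,0,0],[255,-0.1,-0.1,2.6,0,0,0],[255,-0.1,-0.1,2.6,0,0,0]]'; python3 -m crank '[[255,0,0,0.3,0,0,0],[255,0,0,0.6,0,0,0],[255,0,0,0.6,0,0,0]]'; python3 -m crank '[[255,0,0,0.3,0,0,0],[255,0,0,0.6,0,0,0],[255,0,0,0.6,0,0,0]]'
```

```text
clock: 14.68
position: [0.4206, 0.1606, 0.1039]
tcp_rot: [0.686, 0.728, -0.0, -0.0]
force: [-0.8, -0.4, -1.3]
grip_width: 0.7
clock: 14.93
position: [0.421, 0.1609, 0.0981]
tcp_rot: [0.686, 0.728, 0.0, 0.0]
force: [0.3, -1.0, -2.4]
grip_width: 0.698
clock: 15.18
position: [0.4205, 0.1607, 0.0916]
tcp_rot: [0.686, 0.728, -0.0, -0.0]
force: [0.6, -0.0, -2.3]
grip_width: 0.699
```

Foot is in the mouth. Continue to seat.

```bash
python3 -m crank '[[255,0,0,0.4,0,0,0],[255,0,0,0.8,0,0,0],[255,0,0,0.8,0,0,0]]'; python3 -m crank '[[255,0,0,0.2,0,0,0],[255,0,0,0.4,0,0,0],[255,0,0,0.4,0,0,0]]'; python3 -m crank '[[255,0,0,0.1,0,0,0],[255,0,0,0.1,0,0,0]]'
```

```text
clock: 15.43
position: [0.4202, 0.1606, 0.0832]
tcp_rot: [0.686, 0.728, -0.001, -0.0]
force: [-0.1, 0.4, -1.6]
grip_width: 0.698
clock: 15.68
position: [0.4206, 0.1607, 0.0798]
tcp_rot: [0.686, 0.728, -0.0, -0.0]
force: [-0.2, -0.2, -2.8]
grip_width: 0.701
clock: 15.85
position: [0.4209, 0.1608, 0.0795]
tcp_rot: [0.686, 0.728, 0.0, 0.0]
force: [-1.1, 0.5, 2.1]
grip_width: 0.699
```

```bash
python3 -m crank '[[255,0,0,0.1,0,0,0],[40,0,0,0.1,0,0,0],[10,0,0,0,0,0,0],[10,0,0,0,0,0,0]]'; python3 -m crank '[[10,0,0,-2,0,0,0],[10,0,0,-6,0,0,0],[10,0,0,-10,0,0,0],[10,-4,0,-12,0,0,0],[10,-8,0,-12,0,0,0]]';python3 -c "
from h import *
go((.523,-.143,.2),-.266)"
```

```text
clock: 16.18
position: [0.4213, 0.161, 0.0795]
tcp_rot: [0.686, 0.728, 0.0, 0.0]
force: [0.7, -0.5, 0.5]
grip_width: 0.959
clock: 16.6
position: [0.4292, 0.0837, 0.2041]
tcp_rot: [0.683, 0.73, 0.004, 0.003]
force: [1.5, -0.0, -1.0]
grip_width: 0.956
shift cm [-23.24   7.86   0.45] turn [ 0.011 -0.002  0.332] dist 24.54 rows 5.9 2.7 q6-> 1.5698972379413205 tilt 0.62 t 16.6 pos [0.4292 0.0837 0.2041] F [ 1.51 -0.03 -1.04]
```

```bash
python3 - <<'E'
from h import *
for p in[(355,231),(381,230),(299,135),(321,133),(367,130)]: print(p,onz("top",p,.1).round(3))
for p in[(290,150),(378,147),(317,246),(394,220)]: print(p,onz("top",p,.03).round(3))
go((.523,-.143,.17),1.57)
E
```

```text
(355, 231) [ 0.415 -0.095  0.1  ]
(381, 230) [ 0.413 -0.165  0.1  ]
(299, 135) [0.699 0.041 0.1  ]
(321, 133) [ 0.701 -0.022  0.1  ]
(367, 130) [ 0.702 -0.153  0.1  ]
(290, 150) [0.681 0.072 0.03 ]
(378, 147) [ 0.674 -0.191  0.03 ]
(317, 246) [0.389 0.01  0.03 ]
(394, 220) [ 0.45  -0.217  0.03 ]
shift cm [-23.24   7.83   3.45] turn [ 0.011 -0.002 -1.504] dist 24.77 rows 5.9 12.0 q6-> -0.26610276205867955 tilt 0.62 t 16.6 pos [0.4292 0.0837 0.2041] F [ 1.51 -0.03 -1.04]
```

```bash
python3 -m crank '[[10,-4,1.3,0.2,0,0,0.1],[10,-8,2.6,1,0,0,0.2],[10,-12,3.9,2,0,0,0.332],[10,-16,5.3,3,0,0,0.332],[10,-20,6.7,3.5,0,0,0.332]]'; python3 -m crank '[[10,-4.2,-0.1,0.5,0,0,0],[10,-4.2,-0.1,0.5,0,0,0],[10,-4.2,-0.1,0.5,0,0,0],[10,-4.2,-0.1,0.5,0,0,0]]';python3 -c "
from h import *
go((.523,-.143,.17),-.266)"
```

```text
clock: 17.02
position: [0.5021, -0.1099, 0.164]
tcp_rot: [0.797, 0.604, -0.0, -0.0]
force: [0.4, 0.1, 0.4]
grip_width: 0.961
clock: 17.35
position: [0.4897, -0.1482, 0.1597]
tcp_rot: [0.797, 0.604, 0.0, -0.0]
force: [-0.9, 0.8, 0.1]
grip_width: 0.964
shift cm [ 1.4   3.07 -1.03] turn [-0.001 -0.001 -0.007] dist 3.52 rows 0.8 0.1 q6-> 1.5698972379413205 tilt 0.05 t 17.35 pos [ 0.4897 -0.1482  0.1597] F [-0.91  0.77  0.12]
```

```bash
python3 -m crank '[[10,1.4,3.1,-1,0,0,0],[10,1.4,3.1,-1,0,0,0],[10,1.4,3.1,-1,0,0,0],[10,1.4,3.1,-1,0,0,0]]';python3 - <<'E'
from h import *
go((.523,-.143,.04),-.266)
im=r.capture("scene")[:,:,::-1].copy(); cv2.imwrite("pics/scene9.png",im)
cv2.imwrite("pics/a.png",cv2.resize(im[120:290,260:400],None,fx=4,fy=4,interpolation=2)[:600])
E
```

```text
clock: 17.68
position: [0.5239, -0.1415, 0.1702]
tcp_rot: [0.796, 0.606, 0.0, 0.0]
force: [0.4, 0.8, -0.2]
grip_width: 0.967
shift cm [-0.17 -0.05 13.02] turn [ 0.    -0.    -0.003] dist 13.02 rows 3.1 0.0 q6-> 1.5698972379413205 tilt 0.03 t 17.68 pos [ 0.5239 -0.1415  0.1702] F [ 0.35  0.83 -0.24]
```

View pics/a.png

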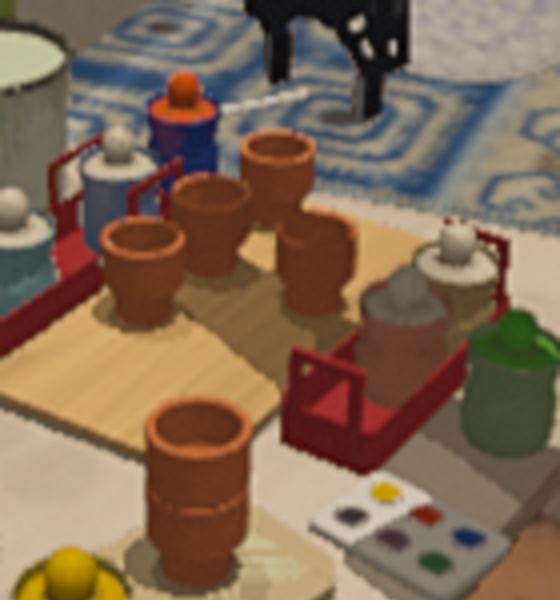

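```bash
python3 -m crank '[[10,-0.1,0,4,0,0,0],[10,-0.1,0,8,0,0,0],[10,-0.1,0,11,0,0,0],[10,-0.1,0,13,0,0,0],[10,-0.1,0,13,0,0,0]]'; python3 -m crank '[[255,0,0,0,0,0,0],[255,0,0,0,0,0,0],[255,0,0,0,0,0,0],[255,0,0,0,0,0,0],[255,0,0,0,0,0,0]]';python3 -m crank '[[255,0,0,-2,0,0,0],[255,0,0,-6,0,0,0],[255,0,0,-10,0,0,0],[255,0,0,-14,0,0,0],[255,0,0,-18,0,0,0]]'; python3 -m crank '[[255,0,0,-1,0,0,0],[255,0,0,-1,0,0,0],[255,0,0,-1,0,0,0]]';python3 - <<'E'
from h import *
weigh()
go((.422,.16,.21),.06)
im=r.capture("scene")[:,:,::-1].copy(); cv2.imwrite("pics/scene10.png",im)
im=r.capture("top")[:,:,::-1].copy(); cv2.imwrite("pics/top10.png",im)
E
```

```text
clock: 18.15
position: [0.5187, -0.1424, 0.0354]
tcp_rot: [0.796, 0.605, -0.003, -0.004]
force: [-1.2, -0.5, -1.3]
grip_width: 0.958
clock: 18.57
position: [0.5246, -0.1444, 0.0418]
tcp_rot: [0.796, 0.605, 0.001, 0.001]
force: [-0.5, 0.6, 4.5]
grip_width: 0.708
clock: 18.98
position: [0.5227, -0.144, 0.2218]
tcp_rot: [0.796, 0.605, -0.0, -0.0]
force: [1.1, -0.3, -3.6]
grip_width: 0.704
clock: 19.23
position: [0.5231, -0.1441, 0.2293]
tcp_rot: [0.796, 0.605, -0.0, 0.0]
force: [-0.1, 0.2, -4.6]
grip_width: 0.704
Fz mean -3.425 sd 0.53 se 0.133
shift cm [ 26.57 -17.93   1.99] turn [ 0.    -0.    -0.332] dist 32.11 rows 7.7 2.7 q6-> 1.8731976865064401 tilt 0.01 t 20.03 pos [ 0.5233 -0.1441  0.2299] F [-0.99  0.66 -3.44]
```

```bash
python3 - <<'E'
from ov import *
overlay(cv2.imread("pics/top10.png"),"top",[("batt",(.638,.26,.072))],(170,110,290,220),6,"pics/a.png")
print(onz("top",(275,140),.1),onz("top",(256,120),.1))
go((.664,.195,.23),.286)
E
```

```text
[0.68808329 0.10949668 0.1       ] [0.75207731 0.16123524 0.1       ]
shift cm [36.44  4.44 -0.  ] turn [ 0.     0.    -0.558] dist 36.71 rows 8.8 4.5 q6-> 1.5704400379631709 tilt 0.01 t 20.13 pos [ 0.5233 -0.1441  0.23  ] F [ 0.59 -0.35 -3.08]
```

View pics/a.png

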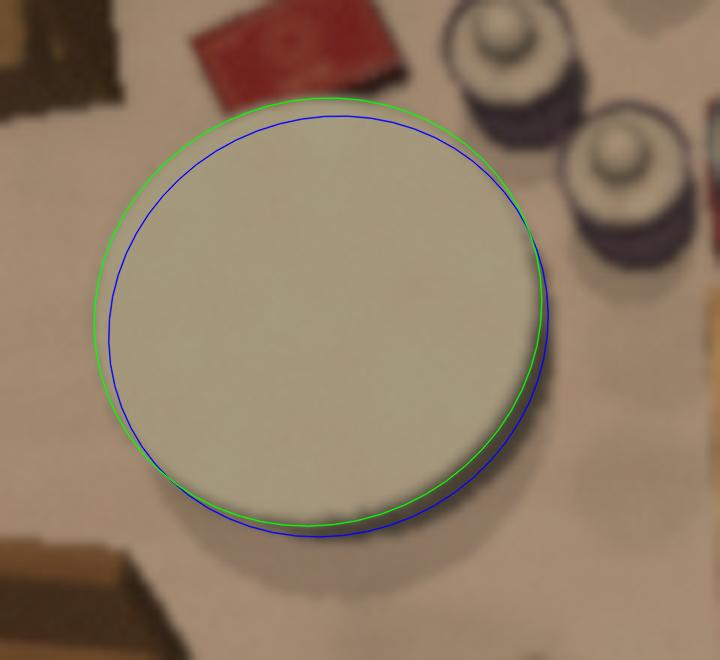

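```bash
python3 -m crank '[[255,4,0.5,0,0,0,-0.1],[255,8,1,0,0,0,-0.2],[255,12,1.5,0,0,0,-0.3],[255,16,2,0,0,0,-0.4],[255,20,2.5,0,0,0,-0.5]]';python3 -c "
from h import *
go((.664,.195,.17),.286)"
```

```text
clock: 20.55
position: [0.6016, 0.0435, 0.2301]
tcp_rot: [0.62, 0.784, 0.0, 0.0]
force: [1.8, -0.5, -4.1]
grip_width: 0.702
shift cm [13.31  9.56  6.01] turn [ 0.     0.    -0.053] dist 17.45 rows 4.2 0.4 q6-> 1.5704400379631709 tilt 0.03 t 20.55 pos [0.6016 0.0435 0.2301] F [ 1.76 -0.49 -4.05]
```

```bash
python3 -m crank '[[255,3.3,2.4,0,0,0,-0.05],[255,6.6,4.8,0,0,0,-0.05],[255,10,7.2,1,0,0,-0.05],[255,13.3,9.6,3,0,0,-0.05],[255,13.3,9.6,4,0,0,-0.05]]';python3 -m crank '[[255,0,0,0,0,0,0],[255,0,0,0,0,0,0],[255,0,0,0,0,0,0]]';python3 -c "
from h import *
go((.664,.195,.125),.286)"
```

```text
clock: 20.97
position: [0.6656, 0.2005, 0.1869]
tcp_rot: [0.6, 0.8, 0.001, -0.001]
force: [-0.4, -0.2, -3.6]
grip_width: 0.706
clock: 21.22
position: [0.6645, 0.1919, 0.1907]
tcp_rot: [0.603, 0.798, -0.0, 0.0]
force: [-0.0, -0.5, -3.7]
grip_width: 0.702
shift cm [0.32 0.03 6.57] turn [ 0.     0.001 -0.009] dist 6.58 rows 1.6 0.1 q6-> 1.5704400379631709 tilt 0.03 t 21.22 pos [0.6645 0.1919 0.1907] F [-0.05 -0.46 -3.68]
```

```bash
python3 -m crank '[[255,0.3,0,3,0,0,0],[255,0.3,0,5.5,0,0,0],[255,0.3,0,6.5,0,0,0],[255,0.3,0,6.5,0,0,0]]';python3 -m crank '[[255,0,0,0.2,0,0,0],[255,0,0,0.4,0,0,0],[255,0,0,0.4,0,0,0]]'
```

```text
clock: 21.55
position: [0.6619, 0.1937, 0.1229]
tcp_rot: [0.603, 0.798, -0.002, -0.001]
force: [-0.2, -0.9, -3.0]
grip_width: 0.699
clock: 21.8
position: [0.6649, 0.1959, 0.1229]
tcp_rot: [0.603, 0.798, 0.001, 0.001]
force: [-0.0, -0.3, -2.2]
grip_width: 0.7
```

```bash
python3 -m crank '[[255,0,0,0.15,0,0,0],[255,0,0,0.3,0,0,0],[255,0,0,0.3,0,0,0]]';python3 -m crank '[[255,0,0,0.1,0,0,0],[255,0,0,0.1,0,0,0]]'
```

```text
clock: 22.05
position: [0.6648, 0.1962, 0.1208]
tcp_rot: [0.602, 0.798, 0.002, 0.001]
force: [-1.6, -1.0, 3.7]
grip_width: 0.707
clock: 22.22
position: [0.6648, 0.1962, 0.1208]
tcp_rot: [0.602, 0.798, 0.002, 0.002]
force: [-2.7, -1.2, 8.2]
grip_width: 0.705
```

```bash
python3 -m crank '[[40,0,0,0,0,0,0],[10,0,0,-0.1,0,0,0],[10,0,0,-0.1,0,0,0],[10,0,0,-2,0,0,0],[10,0,0,-6,0,0,0]]';python3 -m crank '[[10,0,0,-2,0,0,0],[10,-4,0,-4,0,0,0],[10,-8,0,-4,0,0,0],[10,-12,0,-4,0,0,0],[10,-16,0,-4,0,0,0]]'; python3 -c "
from h import *
print(onz('top',(404,118),.1))
go((.621,-.245,.21),-.376)"
```

```text
clock: 22.63
position: [0.6601, 0.195, 0.1703]
tcp_rot: [0.602, 0.798, -0.005, -0.004]
force: [1.3, 0.5, -1.6]
grip_width: 0.961
clock: 23.05
position: [0.7084, 0.041, 0.2178]
tcp_rot: [0.602, 0.799, 0.001, 0.001]
force: [0.3, -0.3, -0.0]
grip_width: 0.963
[ 0.73179855 -0.26175866  0.1       ]
shift cm [-25.08 -16.28   0.76] turn [0.002 0.001 0.655] dist 29.92 rows 7.2 5.2 q6-> 1.5710187044215553 tilt 0.11 t 23.05 pos [0.7084 0.041  0.2178] F [ 0.34 -0.26 -0.02]
```

```bash
python3 -m crank '[[10,-3.4,-2.2,0,0,0,0.12],[10,-6.8,-4.4,0,0,0,0.24],[10,-10.2,-6.6,0,0,0,0.36],[10,-13.6,-8.8,0,0,0,0.48],[10,-17,-11,0,0,0,0.6]]'; python3 -c "
from h import *
go((.621,-.245,.17),-.376)"
python3 - <<'E'
from workcell import r
import cv2
im=r.capture("scene")[:,:,::-1].copy(); cv2.imwrite("pics/scene11.png",im)
E
```

```text
clock: 23.47
position: [0.6479, -0.1532, 0.2167]
tcp_rot: [0.813, 0.582, 0.0, 0.0]
force: [0.8, -0.3, -1.1]
grip_width: 0.962
shift cm [-9.55  0.41  4.67] turn [ 0.    -0.     0.048] dist 10.64 rows 2.6 0.4 q6-> 1.5710187044215553 tilt 0.01 t 23.47 pos [ 0.6479 -0.1532  0.2167] F [ 0.76 -0.26 -1.1 ]
```

View pics/scene11.png

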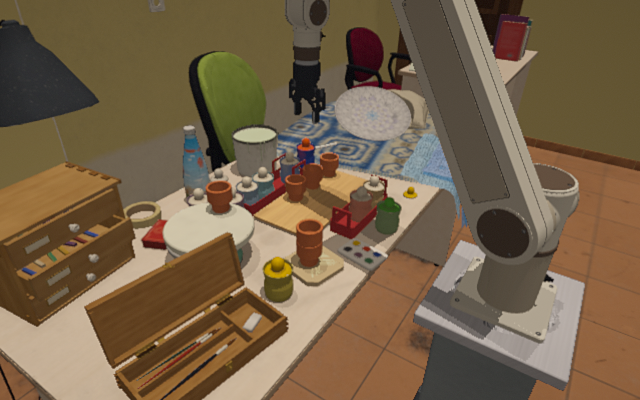

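```bash
python3 -m crank '[[10,-4,0.2,1,0,0,0.048],[10,-8,0.4,3,0,0,0.048],[10,-9.6,0.4,4.7,0,0,0.048],[10,-9.6,0.4,4.7,0,0,0.048],[10,-9.6,0.4,4.7,0,0,0.048]]'; python3 -m crank '[[10,0,0,0,0,0,0],[10,0,0,0,0,0,0]]'; python3 - <<'E'
from h import *
go((.621,-.245,.04),-.376)
im=r.capture("scene")[:,:,::-1].copy(); cv2.imwrite("pics/scene12.png",im)
cv2.imwrite("pics/a.png",cv2.resize(im[90:220,260:400],None,fx=4.5,fy=4.5,interpolation=2)[:600])
E
```

```text
clock: 23.93
position: [0.6206, -0.2446, 0.1681]
tcp_rot: [0.826, 0.564, -0.001, -0.002]
force: [0.3, 0.4, 0.3]
grip_width: 0.96
clock: 24.1
position: [0.6231, -0.2427, 0.171]
tcp_rot: [0.825, 0.566, 0.001, 0.001]
force: [0.2, -0.6, 0.2]
grip_width: 0.961
shift cm [-0.29 -0.15 13.1 ] turn [ 0.002 -0.     0.008] dist 13.11 rows 3.1 0.1 q6-> 1.5710187044215553 tilt 0.12 t 24.1 pos [ 0.6231 -0.2427  0.171 ] F [ 0.25 -0.56  0.18]
```

View pics/a.png

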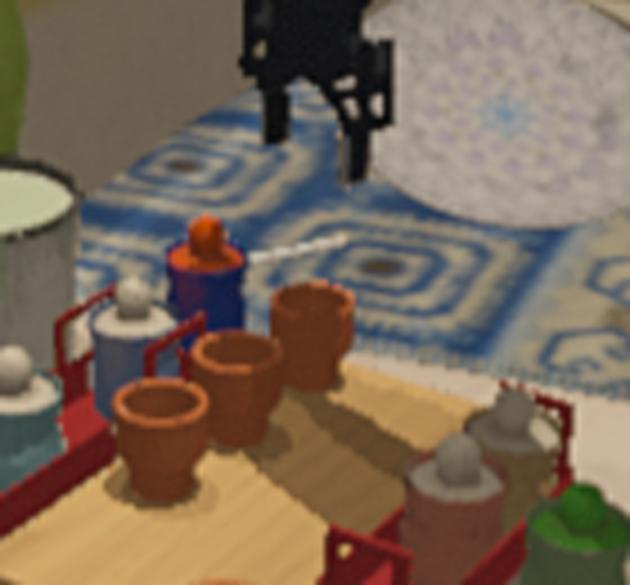

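```bash
python3 -m crank '[[10,-0.2,-0.1,4,0,0,0],[10,-0.2,-0.1,8,0,0,0],[10,-0.2,-0.1,11,0,0,0],[10,-0.2,-0.1,13,0,0,0],[10,-0.2,-0.1,13,0,0,0]]'; python3 -m crank '[[255,0,0,0,0,0,0],[255,0,0,0,0,0,0],[255,0,0,0,0,0,0],[255,0,0,0,0,0,0],[255,0,0,0,0,0,0]]'
```

```text
clock: 24.57
position: [0.6174, -0.2425, 0.0347]
tcp_rot: [0.824, 0.566, -0.003, -0.004]
force: [-1.6, 0.5, -0.5]
grip_width: 0.961
clock: 24.98
position: [0.6221, -0.2458, 0.0425]
tcp_rot: [0.825, 0.565, 0.001, 0.002]
force: [0.7, 0.2, 4.8]
grip_width: 0.712
```

```bash
python3 -m crank '[[255,0,0,-2,0,0,0],[255,0,0,-6,0,0,0],[255,0,0,-10,0,0,0],[255,0,0,-14,0,0,0],[255,0,0,-18,0,0,0]]'; python3 -m crank '[[255,0,0,-1,0,0,0],[255,0,0,-1,0,0,0],[255,0,0,-1,0,0,0]]';python3 - <<'E'
from h import *
weigh()
go((.422,.16,.23),.363)
go((.6116,.325,.23),.488)
E
```

```text
clock: 25.4
position: [0.6197, -0.2453, 0.222]
tcp_rot: [0.825, 0.565, -0.0, 0.0]
force: [2.0, -0.7, -1.5]
grip_width: 0.704
clock: 25.65
position: [0.6203, -0.2455, 0.2298]
tcp_rot: [0.825, 0.565, 0.0, 0.0]
force: [0.2, -0.0, -3.6]
grip_width: 0.708
Fz mean -2.44 sd 0.57 se 0.142
shift cm [ 3.062e+01 -3.315e+01 -1.000e-02] turn [ 0.    -0.    -0.733] dist 45.13 rows 10.8 5.9 q6-> 1.5701976865064402 tilt 0.02 t 26.45 pos [ 0.6203 -0.2454  0.23  ] F [ 0.52  0.4  -2.45]
shift cm [ 52.86 -21.44  -0.  ] turn [ 0.    -0.    -0.858] dist 57.04 rows 13.7 6.9 q6-> 1.5712418485268778 tilt 0.02 t 26.45 pos [ 0.6203 -0.2454  0.23  ] F [ 0.52  0.4  -2.45]
```

```bash
python3 -c "
from h import *
weigh(40)"
```

```text
Fz mean -1.89 sd 0.49 se 0.078
```

```bash
python3 - <<'E'
from m2 import *
im=r.capture("scene")[:,:,::-1].copy(); cv2.imwrite("pics/scene13.png",im)
it=r.capture("top")[:,:,::-1].copy(); cv2.imwrite("pics/top13.png",it)
PR["stack"]=[(.022,0,.027),(.031,.027,.105)]
x=dof(im,"scene",(308,255),.014,"stack",save="pics/x1.png")[0]; y=dof(it,"top",(262,235),.014,"stack",save="pics/x2.png")[0]
print(fit([("scene",x),("top",y)],"stack",(.42,.16,.014)))
cv2.imwrite("pics/x.png",np.hstack([cv2.imread("pics/x1.png"),cv2.imread("pics/x2.png")]))
E
```

```text
scene (308, 255) 1091 [0.4205 0.1583] 0.068
top (262, 235) 504 [0.423  0.1616] 0.081
(array([0.4212, 0.1603, 0.0151]), np.float64(0.094))
```

View pics/x.png

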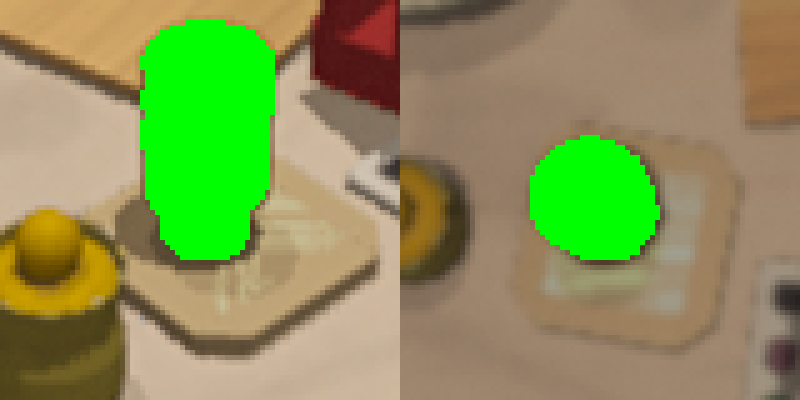

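```bash
python3 -m crank '[[255,2.8,-3,0,0,0,-0.1],[255,5.6,-6,0,0,0,-0.2],[255,8.4,-9,0,0,0,-0.3],[255,11.2,-12,0,0,0,-0.4],[255,14,-15,0,0,0,-0.5]]'; python3 -c "
from h import *
go((.421,.161,.23),.363)"
```

```text
clock: 28.97
position: [0.5299, -0.0592, 0.2299]
tcp_rot: [0.658, 0.753, 0.0, 0.0]
force: [0.4, -0.3, -2.3]
grip_width: 0.703
shift cm [ 2.328e+01 -7.840e+00 -1.000e-02] turn [ 0.    -0.    -0.229] dist 24.57 rows 5.9 1.8 q6-> 1.5730587261776794 tilt 0.02 t 28.97 pos [ 0.5299 -0.0592  0.2299] F [ 0.42 -0.31 -2.31]
```

```bash
python3 -m crank '[[255,3.9,-1.3,0,0,0,-0.1],[255,7.8,-2.6,0,0,0,-0.2],[255,11.7,-3.9,0,0,0,-0.229],[255,15.6,-5.2,0,0,0,-0.229],[255,19.5,-6.5,0,0,0,-0.229]]'; python3 -c "
from h import *
go((.421,.161,.195),.363)"
```

```text
clock: 29.38
position: [0.4402, 0.1258, 0.2304]
tcp_rot: [0.57, 0.822, 0.001, 0.0]
force: [0.7, -0.2, -2.0]
grip_width: 0.709
shift cm [ 3.97 -0.57  3.54] turn [ 0.001  0.    -0.004] dist 5.35 rows 1.3 0.0 q6-> 1.5730587261776794 tilt 0.07 t 29.38 pos [0.4402 0.1258 0.2304] F [ 0.74 -0.2  -2.02]
```

```bash
python3 -m crank '[[255,2,-0.3,1,0,0,0],[255,3.9,-0.6,2.5,0,0,0],[255,3.9,-0.6,3.5,0,0,0],[255,3.9,-0.6,3.5,0,0,0],[255,3.9,-0.6,3.5,0,0,0]]'; python3 -m crank '[[255,0,0,0,0,0,0],[255,0,0,0,0,0,0]]'; python3 - <<'E'
from ov import *
im=r.capture("scene")[:,:,::-1].copy(); cv2.imwrite("pics/scene14.png",im)
ps=[r.get_obs()["position"]]
for i in range(5): r.capture("scene"); ps.append(r.get_obs()["position"])
P=np.mean(ps,0); print(P, np.std(ps,0))
overlay(im,"scene",[("cup",(.421,.161,.053)),("cup",(P[0],P[1],P[2]-.0265))],(260,160,360,280),6,"pics/a.png")
go((.421,.161,.145),.363)
E
```

```text
clock: 29.8
position: [0.4216, 0.1588, 0.1949]
tcp_rot: [0.569, 0.822, -0.0, -0.0]
force: [-0.3, -0.1, -1.8]
grip_width: 0.708
clock: 29.97
position: [0.423, 0.1584, 0.1958]
tcp_rot: [0.57, 0.822, 0.001, 0.001]
force: [0.6, -0.1, -1.8]
grip_width: 0.705
[0.42258893 0.15843166 0.19540479] [2.27089666e-04 4.29052065e-05 2.20546443e-04]
shift cm [ 0.28 -0.03  5.01] turn [ 0.    -0.    -0.005] dist 5.02 rows 1.2 0.0 q6-> 1.5730587261776794 tilt 0.03 t 30.27 pos [0.4223 0.1585 0.1951] F [-0.07 -0.63 -2.3 ]
```

View pics/a.png

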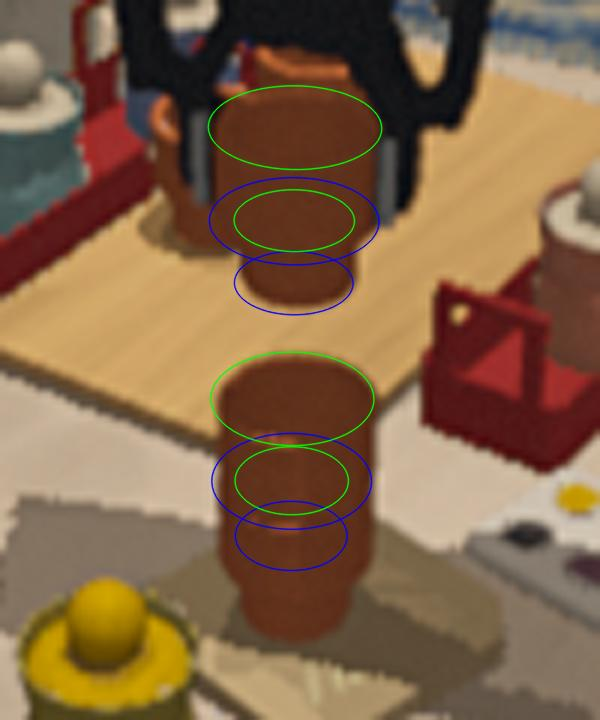

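```bash
python3 -m crank '[[255,0.25,0,2.5,0,0,0],[255,0.25,0,5,0,0,0],[255,0.25,0,5,0,0,0],[255,0.25,0,5,0,0,0]]'; python3 -m crank '[[255,0,0,0.3,0,0,0],[255,0,0,0.6,0,0,0],[255,0,0,0.6,0,0,0]]'; python3 -m crank '[[255,0,0,0.3,0,0,0],[255,0,0,0.6,0,0,0],[255,0,0,0.6,0,0,0]]'
```

```text
clock: 30.6
position: [0.42, 0.1606, 0.1441]
tcp_rot: [0.57, 0.822, -0.001, -0.001]
force: [1.0, 0.2, -1.5]
grip_width: 0.707
clock: 30.85
position: [0.4217, 0.1613, 0.1395]
tcp_rot: [0.57, 0.822, 0.001, 0.0]
force: [-0.4, -0.3, -1.2]
grip_width: 0.708
clock: 31.1
position: [0.4209, 0.161, 0.1326]
tcp_rot: [0.569, 0.822, -0.0, -0.0]
force: [0.1, -0.1, -2.6]
grip_width: 0.705
```

```bash
python3 -m crank '[[255,0,0,0.4,0,0,0],[255,0,0,0.8,0,0,0],[255,0,0,0.8,0,0,0]]'; python3 -m crank '[[255,0,0,0.2,0,0,0],[255,0,0,0.4,0,0,0],[255,0,0,0.4,0,0,0]]'; python3 -m crank '[[255,0,0,0.1,0,0,0],[255,0,0,0.1,0,0,0]]'; python3 -m crank '[[255,0,0,0.1,0,0,0],[255,0,0,0.1,0,0,0]]'
```

```text
clock: 31.35
position: [0.4205, 0.1609, 0.124]
tcp_rot: [0.569, 0.822, -0.001, -0.0]
force: [-0.1, -0.7, -2.3]
grip_width: 0.705
clock: 31.6
position: [0.4209, 0.161, 0.1205]
tcp_rot: [0.569, 0.822, -0.0, -0.0]
force: [0.5, -0.3, -1.8]
grip_width: 0.703
clock: 31.77
position: [0.4211, 0.1611, 0.1198]
tcp_rot: [0.569, 0.822, -0.0, -0.0]
force: [0.0, 0.6, -2.1]
grip_width: 0.707
clock: 31.93
position: [0.4214, 0.1612, 0.1194]
tcp_rot: [0.57, 0.822, 0.0, 0.0]
force: [0.5, 0.2, 2.0]
grip_width: 0.705
```

Seated at the expected height (0.119). Release and back off.

```bash
python3 -m crank '[[255,0,0,0.1,0,0,0],[40,0,0,0.1,0,0,0],[10,0,0,0,0,0,0],[10,0,0,0,0,0,0]]'; python3 -m crank '[[10,0,0,-2,0,0,0],[10,0,0,-6,0,0,0],[10,0,0,-10,0,0,0],[10,-4,0,-11,0,0,0],[10,-8,0,-11,0,0,0]]';python3 -c "
from h import *
go((.621,-.0595,.2),-.096)"
```

```text
clock: 32.27
position: [0.4214, 0.1612, 0.1191]
tcp_rot: [0.569, 0.822, 0.0, 0.0]
force: [0.3, -0.8, -0.0]
grip_width: 0.959
clock: 32.68
position: [0.452, 0.0876, 0.2333]
tcp_rot: [0.567, 0.824, 0.003, 0.003]
force: [1.7, -0.2, 0.7]
grip_width: 0.96
shift cm [-19.77  10.51   3.45] turn [0.009 0.001 0.461] dist 22.65 rows 5.4 3.7 q6-> 1.571274711699252 tilt 0.53 t 32.68 pos [0.452  0.0876 0.2333] F [ 1.67 -0.19  0.74]
```

```bash
python3 -m crank '[[10,-3.9,2.1,0,0,0,0.12],[10,-7.8,4.2,0,0,0,0.24],[10,-11.7,6.3,0.5,0,0,0.36],[10,-15.6,8.4,1.5,0,0,0.48],[10,-19.8,10.5,3,0,0,0.6]]'; python3 - <<'E'
from h import *
go((.621,-.0595,.19),-.94)
im=r.capture("scene")[:,:,::-1].copy(); cv2.imwrite("pics/scene15.png",im)
cv2.imwrite("pics/a.png",cv2.resize(im[130:300,180:360],None,fx=4,fy=4,interpolation=2)[:600])
E
```

```text
clock: 33.1
position: [0.6056, -0.0514, 0.205]
tcp_rot: [0.789, 0.615, 0.001, 0.001]
force: [1.0, 0.5, 0.7]
grip_width: 0.959
shift cm [-0.4   1.69  1.5 ] turn [ 0.003 -0.001  0.693] dist 2.3 rows 0.6 5.5 q6-> 2.4152747116992517 tilt 0.16 t 33.1 pos [ 0.6056 -0.0514  0.205 ] F [0.96 0.46 0.7 ]
```

View pics/a.png

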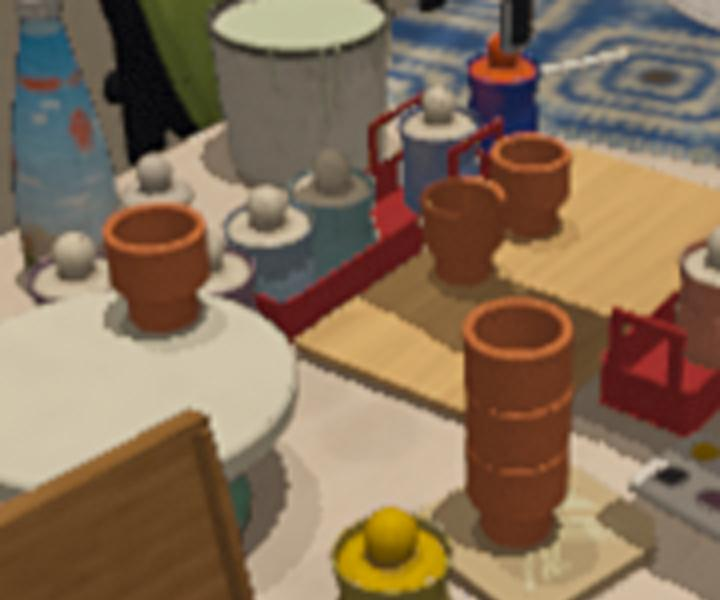

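```bash
python3 -m crank '[[10,-0.4,1.7,0,0,0,0.12],[10,-0.4,1.7,0,0,0,0.24],[10,-0.4,1.7,0,0,0,0.36],[10,-0.4,1.7,0,0,0,0.48],[10,-0.4,1.7,0.8,0,0,0.6]]'; python3 -m crank '[[10,0,0,0.5,0,0,0.093],[10,0,0,0.5,0,0,0.093],[10,0,0,0.5,0,0,0.093],[10,0,0,0.5,0,0,0.093]]';python3 - <<'E'
from h import *
ps=[]
for i in range(4): r.capture("scene"); ps.append(r.get_obs()["position"])
print(np.mean(ps,0))
go((.621,-.0595,.04),-.94)
E
```

```text
clock: 33.57
position: [0.6198, -0.0578, 0.1973]
tcp_rot: [0.935, 0.354, 0.001, 0.0]
force: [0.3, 0.0, -0.3]
grip_width: 0.962
clock: 33.9
position: [0.619, -0.0576, 0.1916]
tcp_rot: [0.949, 0.314, 0.0, 0.0]
force: [0.1, 0.1, 0.0]
grip_width: 0.964
[ 0.61915047 -0.05763053  0.19182973]
shift cm [ 0.03  0.25 15.19] turn [ 0.001 -0.001  0.007] dist 15.19 rows 3.6 0.1 q6-> 2.4152747116992517 tilt 0.05 t 34.1 pos [ 0.6192 -0.0577  0.1919] F [ 0.18 -0.54  1.02]
```

```bash
python3 -m crank '[[10,0,0.2,4,0,0,0],[10,0,0.2,8,0,0,0],[10,0,0.2,10,0,0,0],[10,0,0.2,12,0,0,0],[10,0,0.2,13.5,0,0,0]]'; python3 -m crank '[[10,0,0,1,0,0,0],[10,0,0,1.6,0,0,0],[10,0,0,1.6,0,0,0]]'; python3 -m crank '[[255,0,0,0,0,0,0],[255,0,0,0,0,0,0],[255,0,0,0,0,0,0],[255,0,0,0,0,0,0],[255,0,0,0,0,0,0]]'
```

```text
clock: 34.52
position: [0.619, -0.0592, 0.0542]
tcp_rot: [0.95, 0.313, -0.001, -0.001]
force: [-0.8, 0.4, 0.0]
grip_width: 0.961
clock: 34.77
position: [0.6195, -0.0592, 0.0393]
tcp_rot: [0.95, 0.313, -0.001, -0.0]
force: [-0.5, -0.3, -0.2]
grip_width: 0.958
clock: 35.18
position: [0.6214, -0.0593, 0.0422]
tcp_rot: [0.95, 0.313, 0.002, 0.001]
force: [-1.2, 0.7, 6.1]
grip_width: 0.711
```

```bash
python3 -m crank '[[255,0,0,-2,0,0,0],[255,0,0,-6,0,0,0],[255,0,0,-10,0,0,0],[255,0,0,-14,0,0,0],[255,0,0,-18,0,0,0]]'; python3 -m crank '[[255,0,0,-1.2,0,0,0],[255,0,0,-1.2,0,0,0],[255,0,0,-1.2,0,0,0]]';python3 - <<'E'
from h import *
weigh(40)
go((.6116,.325,.23),.488)
E
```

```text
clock: 35.6
position: [0.6191, -0.0593, 0.2212]
tcp_rot: [0.95, 0.313, -0.001, -0.0]
force: [1.2, 0.1, -3.8]
grip_width: 0.713
clock: 35.85
position: [0.62, -0.0593, 0.232]
tcp_rot: [0.95, 0.313, 0.0, 0.0]
force: [-0.0, -0.6, -4.1]
grip_width: 0.715
Fz mean -3.341 sd 0.54 se 0.085
shift cm [ 22.16 -31.4    0.24] turn [-0.    -0.    -1.422] dist 38.44 rows 9.2 11.4 q6-> 1.5712418485268778 tilt 0.0 t 37.85 pos [ 0.6201 -0.0593  0.2324] F [-0.23 -0.4  -3.33]
```

```bash
python3 -m crank '[[255,2,-2.9,0,0,0,-0.12],[255,4,-5.8,0,0,0,-0.24],[255,6,-8.6,0,0,0,-0.36],[255,8,-11.4,0,0,0,-0.48],[255,10,-14.2,0,0,0,-0.6]]'; python3 -c "
from h import *
go((.6116,.325,.23),.488)"
```

```text
clock: 38.27
position: [0.6159, 0.1157, 0.2326]
tcp_rot: [0.813, 0.582, 0.0, 0.0]
force: [0.4, 0.1, -3.0]
grip_width: 0.715
shift cm [19.67 -7.16  0.26] turn [ 0.    -0.    -0.817] dist 20.93 rows 5.0 6.5 q6-> 1.5712418485268778 tilt 0.02 t 38.27 pos [0.6159 0.1157 0.2326] F [ 0.41  0.08 -3.04]
```

```bash
python3 -m crank '[[255,3.8,-1.4,0,0,0,-0.12],[255,7.6,-2.8,0,0,0,-0.24],[255,11.4,-4.2,0,0,0,-0.36],[255,15.2,-5.6,0,0,0,-0.48],[255,19.7,-7.2,0,0,0,-0.6]]'; python3 -c "
from h import *
go((.6116,.325,.185),.488)"
```

```text
clock: 38.68
position: [0.6124, 0.3197, 0.2326]
tcp_rot: [0.605, 0.796, 0.0, 0.0]
force: [1.0, -0.6, -3.4]
grip_width: 0.719
shift cm [0.53 0.07 4.76] turn [ 0.     0.    -0.216] dist 4.79 rows 1.1 1.7 q6-> 1.5712418485268778 tilt 0.02 t 38.68 pos [0.6124 0.3197 0.2326] F [ 1.03 -0.62 -3.4 ]
```

```bash
python3 -m crank '[[255,0.3,0,2,0,0,-0.1],[255,0.3,0,4,0,0,-0.216],[255,0.3,0,4.7,0,0,-0.216],[255,0.3,0,4.7,0,0,-0.216],[255,0.3,0,4.7,0,0,-0.216]]'; python3 - <<'E'
from h import *
im=r.capture("scene")[:,:,::-1].copy(); cv2.imwrite("pics/scene16.png",im)
cv2.imwrite("pics/a.png",cv2.resize(im[110:290,140:320],None,fx=3.3,fy=3.3,interpolation=2)[:600])
go((.6116,.325,.125),.488)
E
```

```text
clock: 39.1
position: [0.6118, 0.3202, 0.1853]
tcp_rot: [0.519, 0.855, -0.001, -0.0]
force: [0.6, 0.3, -2.7]
grip_width: 0.712
shift cm [0.46 0.13 6.15] turn [ 0.001  0.    -0.009] dist 6.17 rows 1.5 0.1 q6-> 1.5712418485268778 tilt 0.07 t 39.15 pos [0.6125 0.3203 0.1865] F [ 0.72 -0.   -2.8 ]
```

View pics/a.png

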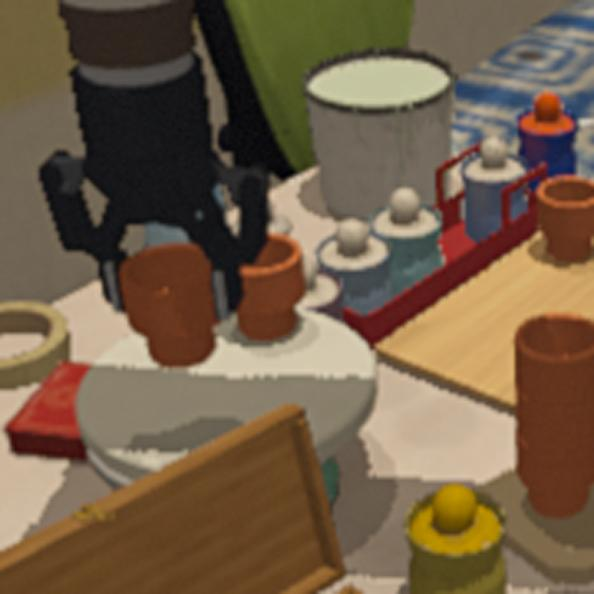

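```bash
python3 -m crank '[[255,0.2,0,3,0,0,0],[255,0.2,0,5,0,0,0],[255,0.2,0,6,0,0,0],[255,0.2,0,6,0,0,0]]';python3 -m crank '[[255,0,0,0.2,0,0,0],[255,0,0,0.4,0,0,0],[255,0,0,0.4,0,0,0]]';python3 -m crank '[[255,0,0,0.15,0,0,0],[255,0,0,0.3,0,0,0],[255,0,0,0.3,0,0,0]]'
```

```text
clock: 39.48
position: [0.61, 0.3213, 0.1235]
tcp_rot: [0.519, 0.855, -0.002, -0.001]
force: [-0.1, 0.6, -3.5]
grip_width: 0.715
clock: 39.73
position: [0.612, 0.3229, 0.1231]
tcp_rot: [0.518, 0.855, 0.001, 0.001]
force: [-0.3, 0.3, -3.5]
grip_width: 0.717
clock: 39.98
position: [0.612, 0.323, 0.1213]
tcp_rot: [0.518, 0.855, 0.002, 0.001]
force: [-1.4, -2.0, 3.3]
grip_width: 0.713
```

```bash
python3 -m crank '[[255,0,0,0.1,0,0,0],[255,0,0,0.1,0,0,0]]'; python3 -m crank '[[40,0,0,0,0,0,0],[10,0,0,-0.1,0,0,0],[10,0,0,-0.1,0,0,0],[10,0,0,-2,0,0,0],[10,0,0,-6,0,0,0]]';python3 -m crank '[[10,0,0,-3,0,0,0],[10,-4,-1,-4,0,0,0],[10,-8,-2,-4,0,0,0],[10,-12,-3,-4,0,0,0],[10,-16,-4,-4,0,0,0]]'; python3 -c "
from h import *
go((.6205,-.147,.21),1.57); go((.6205,-.147,.21),-.96)"
```

```text
clock: 40.15
position: [0.612, 0.323, 0.1213]
tcp_rot: [0.518, 0.855, 0.002, 0.001]
force: [-2.8, -1.8, 9.5]
grip_width: 0.713
clock: 40.57
position: [0.6076, 0.321, 0.1708]
tcp_rot: [0.518, 0.855, -0.006, -0.003]
force: [0.6, -0.1, -1.3]
grip_width: 0.962
clock: 40.98
position: [0.6502, 0.1613, 0.2179]
tcp_rot: [0.517, 0.856, 0.0, 0.001]
force: [1.4, 0.5, 0.4]
grip_width: 0.958
shift cm [-25.92 -16.95   0.78] turn [ 1.000e-03  0.000e+00 -1.087e+00] dist 30.98 rows 7.4 8.7 q6-> -0.23182085113555195 tilt 0.08 t 40.98 pos [0.6502 0.1613 0.2179] F [1.37 0.5  0.37]
shift cm [-25.92 -16.95   0.78] turn [1.000e-03 0.000e+00 1.443e+00] dist 30.98 rows 7.4 11.5 q6-> 2.298179148864448 tilt 0.08 t 40.98 pos [0.6502 0.1613 0.2179] F [1.37 0.5  0.37]
```

```bash
python3 -m crank '[[10,-3.4,-2.2,0,0,0,-0.12],[10,-6.8,-4.4,0,0,0,-0.24],[10,-10.2,-6.6,0,0,0,-0.36],[10,-13.6,-8.8,0,0,0,-0.48],[10,-17,-11,0,0,0,-0.6]]'; python3 -c "
from h import *
go((.6205,-.147,.2),1.57)"
```

```text
clock: 41.4
position: [0.6307, -0.041, 0.2173]
tcp_rot: [0.239, 0.971, 0.0, 0.0]
force: [0.3, 0.4, -0.1]
grip_width: 0.961
shift cm [-4.02 -9.86  1.73] turn [ 0.     0.    -0.482] dist 10.79 rows 2.6 3.9 q6-> -0.23182085113555195 tilt 0.01 t 41.4 pos [ 0.6307 -0.041   0.2173] F [ 0.29  0.39 -0.14]
```

```bash
python3 -m crank '[[10,-1.3,-3.3,0,0,0,-0.12],[10,-2.6,-6.5,0.5,0,0,-0.24],[10,-4,-9.9,1.2,0,0,-0.36],[10,-4,-9.9,1.7,0,0,-0.48],[10,-4,-9.9,1.7,0,0,-0.482]]'; python3 -m crank '[[10,0,0,0,0,0,0],[10,0,0,0,0,0,0],[10,0,0,0,0,0,0]]'; python3 - <<'E'
from m2 import *
im=r.capture("scene")[:,:,::-1].copy(); cv2.imwrite("pics/scene17.png",im)
cv2.imwrite("pics/a.png",cv2.resize(im[90:250,260:380],None,fx=3.7,fy=3.7,interpolation=2)[:600])
dof(im,"scene",(313,184),.015,p0=(.62,-.15))
go((.6205,-.147,.04),1.57)
E
```

```text
clock: 41.82
position: [0.6188, -0.1478, 0.1988]
tcp_rot: [0.005, 1.0, 0.0, -0.001]
force: [-0.6, 1.0, -0.6]
grip_width: 0.963
clock: 42.07
position: [0.6204, -0.144, 0.2009]
tcp_rot: [0.003, 1.0, 0.0, 0.0]
force: [0.2, -0.8, 1.1]
grip_width: 0.959
scene (313, 184) 421 [ 0.6189 -0.1505] 0.1
shift cm [ 0.   -0.3  16.09] turn [-0.     0.001 -0.005] dist 16.1 rows 3.9 0.0 q6-> -0.23182085113555195 tilt 0.05 t 42.12 pos [ 0.6204 -0.144   0.2009] F [0.82 0.54 0.65]
```

View pics/a.png

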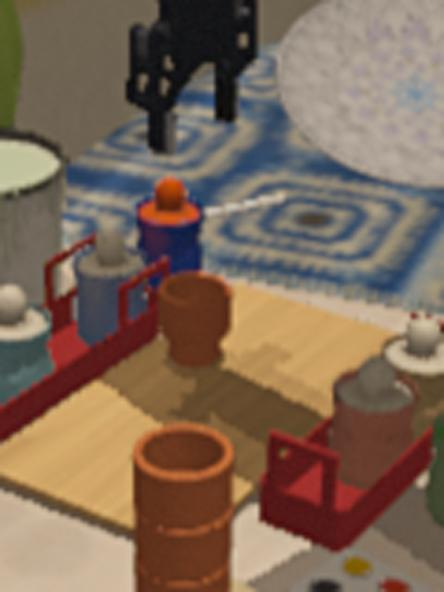

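```bash
python3 -m crank '[[10,0,-0.2,4,0,0,0],[10,0,-0.2,8,0,0,0],[10,0,-0.2,10,0,0,0],[10,0,-0.2,11.5,0,0,0],[10,0,-0.2,12.5,0,0,0]]'; python3 -m crank '[[10,0,0,1.5,0,0,0],[10,0,0,3,0,0,0],[10,0,0,3.5,0,0,0],[10,0,0,3.5,0,0,0]]'; python3 -m crank '[[255,0,0,0,0,0,0],[255,0,0,0,0,0,0],[255,0,0,0,0,0,0],[255,0,0,0,0,0,0],[255,0,0,0,0,0,0]]'
```

```text
clock: 42.53
position: [0.6188, -0.1459, 0.0731]
tcp_rot: [0.003, 1.0, 0.0, -0.002]
force: [-0.2, 0.0, -0.3]
grip_width: 0.957
clock: 42.87
position: [0.6192, -0.1465, 0.0394]
tcp_rot: [0.003, 1.0, 0.0, -0.001]
force: [-0.5, -0.1, -0.0]
grip_width: 0.963
clock: 43.28
position: [0.6213, -0.1475, 0.0423]
tcp_rot: [0.004, 1.0, -0.0, 0.002]
force: [0.4, 0.4, 5.7]
grip_width: 0.706
```

```bash
python3 -m crank '[[255,0,0,-2,0,0,0],[255,0,0,-6,0,0,0],[255,0,0,-10,0,0,0],[255,0,0,-14,0,0,0],[255,0,0,-18,0,0,0]]'; python3 -m crank '[[255,0,0,-1,0,0,0],[255,0,0,-1,0,0,0],[255,0,0,-1,0,0,0]]';python3 - <<'E'
from m2 import *
weigh(40)
im=r.capture("scene")[:,:,::-1].copy(); cv2.imwrite("pics/scene18.png",im)
it=r.capture("top")[:,:,::-1].copy(); cv2.imwrite("pics/top18.png",it)
PR["stack"]=[(.022,0,.027),(.031,.027,.144)]
x=dof(im,"scene",(308,255),.014,"stack",save="pics/x1.png")[0]; y=dof(it,"top",(262,233),.014,"stack",save="pics/x2.png")[0]
print(fit([("scene",x),("top",y)],"stack",(.42,.16,.014)))
go((.421,.161,.23),.363);go((.573,.234,.23),.387)
E
```

```text
clock: 43.7
position: [0.6187, -0.1473, 0.2211]
tcp_rot: [0.004, 1.0, 0.0, -0.001]
force: [1.5, 0.1, -3.7]
grip_width: 0.702
clock: 43.95
position: [0.6194, -0.1474, 0.2291]
tcp_rot: [0.004, 1.0, 0.0, -0.001]
force: [-0.0, 0.1, -4.7]
grip_width: 0.701
Fz mean -3.24 sd 0.5 se 0.079
scene (308, 255) 1378 [0.4206 0.1581] 0.121
top (262, 233) 598 [0.4236 0.1613] 0.071
(array([0.4217, 0.16  , 0.0154]), np.float64(0.117))
shift cm [20.1  30.69  0.04] turn [ 0.    -0.     1.201] dist 36.69 rows 8.8 9.6 q6-> 1.5730587261776794 tilt 0.0 t 46.05 pos [ 0.6198 -0.1474  0.2304] F [ 0.01 -0.46 -3.55]
shift cm [ 4.96 38.1   0.04] turn [ 0.    -0.     1.177] dist 38.42 rows 9.2 9.4 q6-> 1.571503299529808 tilt 0.0 t 46.05 pos [ 0.6198 -0.1474  0.2304] F [ 0.01 -0.46 -3.55]
```

```bash
python3 -m crank '[[255,0.5,4.1,0,0,0,0],[255,1,8.2,0,0,0,0],[255,1.5,12.3,0,0,0,0],[255,2,16.4,0,0,0,0],[255,2.6,20.5,0,0,0,0]]'; python3 -m crank '[[255,0.5,4,0,0,0,0],[255,1,8,0,0,0,0],[255,1.5,12,0,0,0,0],[255,2,15.5,0,0,0,0],[255,2.4,17.6,1,0,0,0]]'; python3 -m crank '[[255,0,0,1.5,0,0,0],[255,0,0,3.5,0,0,0],[255,0,0,3.5,0,0,0],[255,0,0,3.5,0,0,0]]'; python3 - <<'E'
from h import *
go((.573,.234,.125),1.57)
im=r.capture("scene")[:,:,::-1].copy(); cv2.imwrite("pics/scene19.png",im)
cv2.imwrite("pics/a.png",cv2.resize(im[110:290,140:320],None,fx=3.3,fy=3.3,interpolation=2)[:600])
E
```

```text
clock: 46.47
position: [0.595, 0.0594, 0.2306]
tcp_rot: [0.004, 1.0, 0.0, 0.0]
force: [1.0, 0.6, -3.2]
grip_width: 0.704
clock: 46.88
position: [0.5728, 0.2387, 0.2226]
tcp_rot: [0.002, 1.0, 0.002, 0.002]
force: [1.7, -0.1, -3.9]
grip_width: 0.705
clock: 47.22
position: [0.5715, 0.2337, 0.1842]
tcp_rot: [0.003, 1.0, -0.001, -0.002]
force: [0.0, -0.4, -1.9]
grip_width: 0.701
shift cm [-0.17  0.04  5.92] turn [-0.001 -0.003 -0.006] dist 5.93 rows 1.4 0.0 q6-> 0.3885032995298079 tilt 0.2 t 47.22 pos [0.5715 0.2337 0.1842] F [ 0.04 -0.4  -1.86]
```

View pics/a.png

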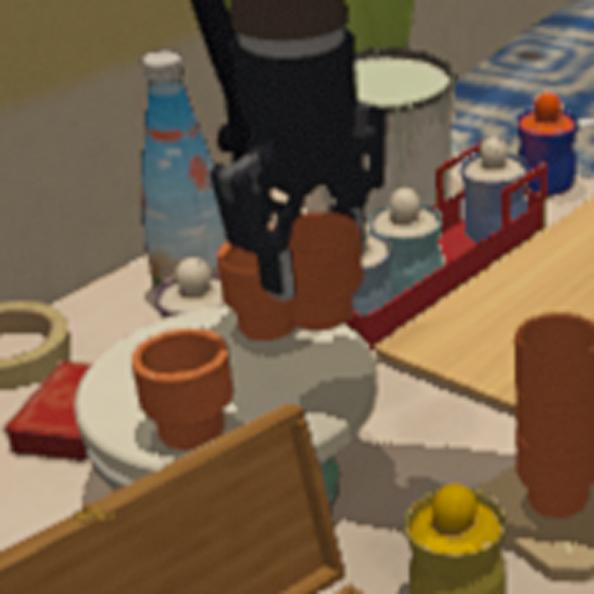

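```bash
python3 -m crank '[[255,0,0,3,0,0,0],[255,0,0,5,0,0,0],[255,0,0,6,0,0,0],[255,0,0,6,0,0,0]]';python3 -m crank '[[255,0,0,0.2,0,0,0],[255,0,0,0.4,0,0,0],[255,0,0,0.4,0,0,0]]';python3 -m crank '[[255,0,0,0.15,0,0,0],[255,0,0,0.2,0,0,0],[255,0,0,0.2,0,0,0]]'
```

```text
clock: 47.6
position: [0.5715, 0.233, 0.1238]
tcp_rot: [0.004, 1.0, -0.001, -0.002]
force: [-0.7, -0.4, -3.7]
grip_width: 0.704
clock: 47.85
position: [0.5736, 0.2343, 0.1229]
tcp_rot: [0.004, 1.0, 0.001, 0.001]
force: [0.5, 0.1, -3.2]
grip_width: 0.705
clock: 48.1
position: [0.5736, 0.2344, 0.1213]
tcp_rot: [0.004, 1.0, 0.001, 0.002]
force: [-0.5, -1.3, 3.6]
grip_width: 0.707
```

Touching down; press slightly, release, rise and move away to the board side.

```bash
python3 -m crank '[[255,0,0,0.1,0,0,0],[255,0,0,0.1,0,0,0]]'; python3 -m crank '[[40,0,0,0,0,0,0],[10,0,0,-0.1,0,0,0],[10,0,0,-0.1,0,0,0],[10,0,0,-2,0,0,0],[10,0,0,-6,0,0,0]]';python3 -m crank '[[10,0,0,-4,0,0,0],[10,0,-4,-5,0,0,0],[10,0,-8,-5,0,0,0],[10,0,-12,-5,0,0,0],[10,0,-16,-5,0,0,0]]'; python3 -m crank '[[10,0,-4,0,0,0,0],[10,0,-8,0,0,0,0],[10,0,-12,0,0,0,0],[10,0,-16,0,0,0,0],[10,0,-20,0,0,0,0]]'; python3 -m crank '[[10,0,-2,0,0,0,0],[10,0,-2,0,0,0,0],[10,0,-2,0,0,0,0]]'; python3 - <<'E'
from h import *
im=r.capture("scene")[:,:,::-1].copy(); cv2.imwrite("pics/scene20.png",im)
it=r.capture("top")[:,:,::-1].copy(); cv2.imwrite("pics/top20.png",it)
cv2.imwrite("pics/a.png",np.hstack([cv2.resize(im[130:310,140:360],None,fx=2,fy=2,interpolation=2),cv2.resize(it[110:290,170:340],None,fx=2,fy=2,interpolation=2)]))
E
```

```text
clock: 48.27
position: [0.5737, 0.2344, 0.1213]
tcp_rot: [0.004, 1.0, 0.001, 0.002]
force: [-2.2, -0.7, 9.6]
grip_width: 0.703
clock: 48.68
position: [0.5688, 0.2325, 0.1725]
tcp_rot: [0.004, 1.0, -0.002, -0.006]
force: [0.4, -0.4, -0.9]
grip_width: 0.962
clock: 49.1
position: [0.5714, 0.0729, 0.2287]
tcp_rot: [0.003, 1.0, 0.0, 0.0]
force: [0.3, -0.2, 0.7]
grip_width: 0.964
clock: 49.52
position: [0.5696, -0.1279, 0.2282]
tcp_rot: [0.004, 1.0, 0.0, -0.0]
force: [1.1, 0.8, -0.4]
grip_width: 0.961
clock: 49.77
position: [0.5695, -0.1473, 0.2279]
tcp_rot: [0.005, 1.0, 0.0, -0.0]
force: [-1.4, -0.6, 0.0]
grip_width: 0.962
```

View pics/a.png

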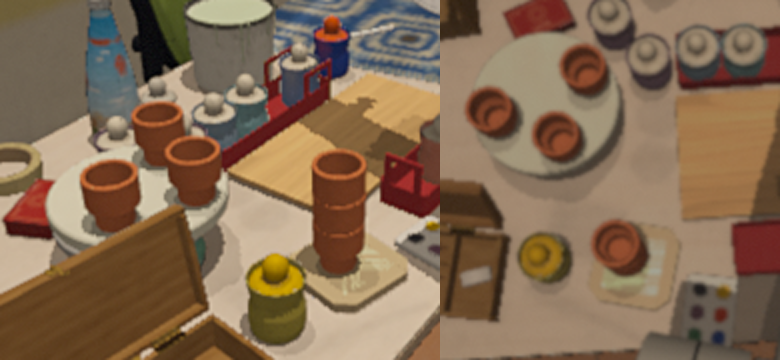

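```bash
python3 - <<'E'
from m2 import *
im=cv2.imread("pics/scene20.png"); it=cv2.imread("pics/top20.png")
for s,p in(((242,144),(.664,.195)),((228,178),(.573,.234)),((215,165),(.612,.323))):
    _,q=dof(it,"top",s,.094,p0=p,w=25); print("dist to batt",np.hypot(q[0]-.638,q[1]-.26).round(3))
for s in((219,197),(236,215),(195,225)):
    dof(im,"scene",s,.094,p0=(.62,.26),w=30)
A=blob(yel(im),(277,264));B=blob(yel(it),(222,238))
print("lid",A.sum(),B.sum(),"scene",*fit([("scene",A)],"lid",(.425,.272,.062),False),"top",*fit([("top",B)],"lid",(.425,.272,.062),False),"both",*fit([("scene",A),("top",B)],"lid",(.425,.272,.062)))
cv2.imwrite("pics/b.png",np.hstack([cv2.resize(im[210:310,250:350],None,fx=4,fy=4,interpolation=2),cv2.resize(it[200:280,200:280],None,fx=5,fy=5,interpolation=2)]))
E
```

```text
top (242, 144) 493 [0.6658 0.196 ] 0.072
dist to batt 0.07
top (228, 178) 495 [0.573  0.2344] 0.077
dist to batt 0.07Traceback (most recent call last):
  File "<stdin>", line 4, in <module>
  File "m2.py", line 4, in dof
    A=clay(im,seed,w); A=cv2.morphologyEx(A.astype(np.uint8),cv2.MORPH_OPEN,np.ones((3,3)))>0
  File "seg.py", line 8, in clay
    return s==np.bincount(c.ravel()).argmax()
              ~~~~~~~~~~~~~~~~~~~~~~~~~~~~~^^
ValueError: attempt to get argmax of an empty sequence
```

View pics/b.png

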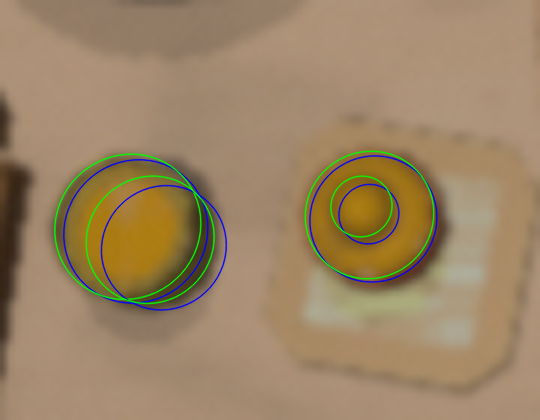

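View pics/scene20.png

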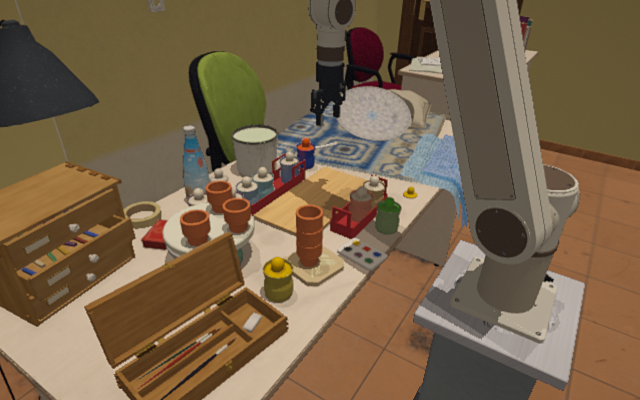

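```bash
python3 - <<'E'
from m2 import *
im=cv2.imread("pics/scene20.png"); it=cv2.imread("pics/top20.png")
_,q=dof(it,"top",(195,165),.094,p0=(.612,.323),w=25); print("dist to batt",np.hypot(q[0]-.638,q[1]-.26).round(3))
for s in((219,197),(236,215),(195,225)):
    try: dof(im,"scene",s,.094,p0=(.62,.26),w=30)
    except Exception as e: print(e)
PR["stack"]=[(.022,0,.027),(.031,.027,.144)]
dof(im,"scene",(308,255),.014,"stack"); dof(it,"top",(260,233),.014,"stack")
A=blob(yel(im),(277,264));B=blob(yel(it),(222,238))
print("lid",A.sum(),B.sum(),"scene",*fit([("scene",A)],"lid",(.425,.272,.062),False),"top",*fit([("top",B)],"lid",(.425,.272,.062),False),"both",*fit([("scene",A),("top",B)],"lid",(.425,.272,.062)))
PR["pot"]=[(.0335,0,.076)]
A2=blob(yel(im,18,32,120,40),(276,285));B2=blob(yel(it,18,32,120,40),(222,239))
print("pot scene",*fit([("scene",A2)],"pot",(.425,.272,0),False),"top",*fit([("top",B2)],"pot",(.425,.272,0),False))
cv2.imwrite("pics/b2.png",np.hstack([cv2.resize(im[210:310,250:350],None,fx=4,fy=4,interpolation=2),cv2.resize(it[200:280,200:280],None,fx=5,fy=5,interpolation=2)]))
E
```

```text
top (195, 165) 521 [0.6132 0.3229] 0.062
dist to batt 0.068
scene (219, 197) 1303 [0.6616 0.1955] 0.463
scene (236, 215) 1346 [0.6394 0.2074] 0.519
scene (195, 225) 871 [0.6128 0.3196] 0.096
scene (308, 255) 1380 [0.4208 0.1578] 0.12
top (260, 233) 600 [0.4236 0.1616] 0.074
lid 427 341 scene [0.4243 0.2734] 0.262 top [0.4245 0.2751] 0.099 both [0.4238 0.2742 0.0632] 0.186
pot scene [0.4264 0.2687] 0.147 top [0.4238 0.2736] 0.212
```

View pics/b2.png

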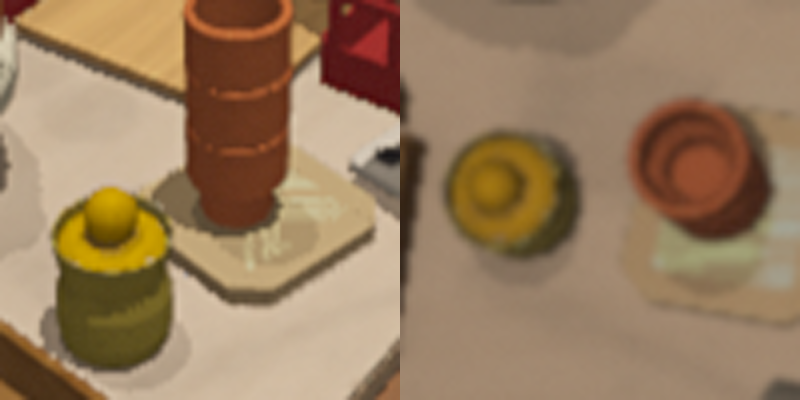

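```bash
python3 -m crank '[[10,0,0,0,0,0,0],[10,0,0,0,0,0,0],[10,0,0,0,0,0,0]]'; python3 -c "
from workcell import r
print(r.close_job())"
```

```text
clock: 50.12
position: [0.57, -0.1448, 0.2285]
tcp_rot: [0.003, 1.0, 0.0, 0.0]
force: [1.0, -0.6, -0.1]
grip_width: 0.963
the job is handed in; nothing more can be done
None
```

I put the larger yellow lid back in its pot, weighed all five cups on the board, and sorted them. I handed the job in at about 50 s; no verdict is reported.

- **Dry:** two cups, with vertical force readings of about −1.9 N. They are nested in the first cup as a straight stack, each felt seating one step (39–40 mm) above the last.
- **Damp:** three cups, at −3.2 to −3.4 N. They stand upright on the batt.

**Last checks:**
- **Batt:** the damp cups are 68–70 mm from the batt centre, with axes at least 95 mm apart.
- **Lid:** it fits at about z 63 mm, level and within a few millimetres of the pot's axis. The pot had not been knocked aside in the last pictures.
- **Gripper:** it was open and clear of everything.

**Where checks disagreed:**
- The scene and top cameras differed by 2–5 mm throughout, which is more than the stated calibration error. I used combined fits, helped by the heights at which contact was felt.
- The final scene-camera fits of two overlapping batt cups were unusable, so their positions rest on the top view and the release poses.
- One dry cup first read −2.4 N and settled at −1.9 N on a longer weighing.

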